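# Clip the ring mandrel into its bench stand

### The arm

A 6-joint arm with a two-finger parallel gripper is mounted at the origin on the work surface. World frame = base frame: x ahead of the robot, y to its left, z up, the work surface at z = 0. Lengths are in m, angles in degrees, forces in N, time in s.
With the tool pointing down it reaches from about 0.25 to 0.775 m from the base axis. Payload 8.9 kg.
Tool frame: the origin (TCP) lies between the finger pads; the fingertips stand 17 mm ahead of it and the grasp point (between the pads) lies 2 mm behind it (tip_reach is the distance from the TCP to the fingertips, in m); x points along the fingers, z is the direction in which the jaws open and shut, and the axes are right-handed (so a half turn about x gives the same grasp; the last joint's range is limited). The gripper opens to 85 mm and grips with 20 to 120 N. Pads are 22 mm wide; open, the fingers measure 114 mm over their backs; the gripper's body (76 mm by 85 mm) begins 54 mm behind the grasp point. The pads swing forward as they close: fully open they stand 13 mm farther back than shut.
Start: joints at [-79.888, 16.656, -8.789, 64.555, 0, 82.019], TCP at [0.163, -0.499, 0.248] pointing down, gripper open.
Joint ranges: [-144.48, 144.48], [-52.06, 99.96], [-74.48, 78.29], [-112.23, 115.85], [-86.99, 84.42], [-180, 180]. Speed limits (degrees/s): [127.2, 127.2, 159.86, 180, 180, 180].

### API

Orientations are given as [roll, pitch, yaw] about the fixed x, y, z axes, in that order (R = Rz(yaw) Ry(pitch) Rx(roll)).
In Python, from workcell import * gives the robot as it stands.
- The arm moves only by the tool step_arm, never from a script. Its argument "rows" is a list of rows, each an object with "jaw": the closure in counts, from 0 (fully open) to 255 (shut); "offset": the shift along the world's x, y, z in cm, a list of three; "angular": the turn, a rotation vector about the world's x, y, z in degrees, a list of three. A call has 1 to 5 rows; each row shifts and turns the commanded pose from where the row before left it; what a row does not reach is not made up. A row lasts 1/12 s, in which the tool goes at most 41.7 mm and 7.16 degrees, less where a joint would pass 70% of its speed; a pose out of reach is approached as far as the arm can. A call is refused whole if a number of a shift passes 4.17 or a number of a turn 7.16, either way. A call with a gripper value outside its range is refused whole. The fingers move at their own pace and stop on an object; "force" is the grip in N (left out, the last holds). Time passes only in rows, so rows that do not move let the fingers close. It gives the time, the measured TCP pose, the force and the opening at its end, in the units of the state.
- get_state(): the state, without advancing time (a new reading comes with each control period).
- snapshot(name): name is "side" or "top" or "wrist"; returns a dict with "frame" (420x560x3 uint8, red, green, blue), "z_map" (420x560 float32, m along the optical axis (not along the pixel's ray), 0 where there is no reading), "K" (3x3 intrinsics, pixels), "xyz" and "rotation" of the camera in the world. Camera axes: x right, y up, looking along -z (the intrinsics and any distortion apply to the point x, -y, -z); pixel columns grow to the right and rows downward; lengths in m; the calibration is good to about 2 mm. A picture is of the moment at which its call begins.
- close_job(): hands the job in, once; it reports no verdict.
Trained networks look in a picture, given as the dict that the camera call returned (one of the last four; its "shot" number tells which), for a name from the list of things; names that differ only in an ending like _2 or _b are one class to them, and where a whole thing is asked for, a point or a joint stands for the part that bears it (a point fixed in the world has none). Each returns a list of dicts, best first, with "conf" (0 to 1); they miss things now and then, are a little off and sometimes report something else, mostly with a low value. They report only what shows in the picture. A call takes as long as a camera call.
- boxes_of(picture, target): "centre" ([x, y, z] in m, in world coordinates, good to about 4 mm: the middle of the surface that is visible of it).
- cut_out(picture, target): "mask" (420x560 bool, what is visible of it).
The state is a dict: "clock": time; "joints": joint angles; "dq": joint speeds; "effort": joint torques, N m; "ee_pos": TCP position; "orientation": TCP orientation; "ft_force": force on the tool from outside, world axes, zero at the start; "moment": the same for the moment, N m; "gripper_width": finger opening in m.
Only numpy, scipy, OpenCV 4.12 (cv2) and the standard library are available. Lean on these libraries where they do the work, as an engineer would, in place of code of your own. Each camera call takes 0.05 s, during which the arm holds its last target. There are 200 camera calls.

### The job

Take the ring mandrel off its wooden cradle, lay it in the bench stand with its black grip end at the stop plate and its taper in the open saddle, and press it down past the sprung orange jaw until it lies fully home in the fork clip with the jaw snapped shut over it. Its butt must end up touching the stop plate, so feel for the stop rather than trust your eye. Go gently: do not load the stand with more than about 60 N, and leave the bur block, the dish and the brush where they are.

Things in the scene. Friction and masses are not known exactly. Their poses are not given: they have to be found in the camera images.
- mandrel: Ring mandrel, a round bar 240 mm long, about 0.22 kg. Origin on its axis at mid-length, x axis from butt to tip; rolled anyhow about it. From x = -120 to 0 mm a plain black grip, diameter 20 mm (brass band at its end), from 0 to +120 mm a steel cone tapering from 20 to 12 mm diameter. It balances at x = -15 mm.
- mandrel_butt (a point): Centre of the flat butt face of the black grip, at x = -120 mm of the mandrel.
- mandrel_tip (a point): Centre of the thin end face of the steel taper, at x = +120 mm of the mandrel.
- cradle: Fixed wooden cradle under the mandrel: base 220 x 56 x 8 mm, notched posts 16 mm long at x = -80 and +80 mm. Origin on the bench under its centre, x along the mandrel (butt towards -x), z up. The mandrel's axis lies 42 mm above the bench; the notch walls end 2 mm (-80) and 6 mm (+80) above it; between the posts it is free for fingers.
- stand: Fixed bench stand: plywood base 270 x 70 x 16 mm with metal fittings. Origin on the bench under its middle, x along the mandrel from stop plate to saddle, z up. With the mandrel home, its origin is at (0, 0, 45 mm) and its x axis along the stand's x. Two wooden bed rails, x = -64 to +62 mm, |y| = 12.5 to 24.5 mm, 51 mm high, flank the bar: no room there for fingers round a seated bar.
- stop_face (a point): Point of the stop plate that the butt's centre touches when home: (-120, 0, 45 mm) in the stand's frame. The plate is 40 mm wide and 8 mm thick, its top 80 mm above the bench.
- clip_seat (a point): Where the bar's axis passes the middle of the fork clip when home: (-85, 0, 45 mm) in the stand's frame. The clip is 24 mm long (x), has a floor 10 mm below this point, a fixed prong with its face at y = +10.5 mm, top 81 mm above the bench, and the orange jaw at -y. Resting unpressed on the shut jaw, the grip is about 20 mm higher, sloping by 0.13 rad with the taper in the saddle.
- saddle (a point): Where the taper's axis passes the middle of the open saddle when home: (77.5, 0, 45 mm) in the stand's frame. The saddle is 15 mm long (x), its floor 7.7 mm below this point, walls at y = +-9 mm, with flares up to 66 mm above the bench. Beyond it, x = +85 to +120 mm, the seated taper stands free, 29 mm from its axis to the base.
- jaw (a joint): Angle of the orange sprung jaw, rad: 0 shut, grows as it swings outwards (about 0.2 as the bar passes, stop at 0.6). The hinge is parallel to the stand's x, at y = -14 mm, 24 mm above the bench. Forcing the bar past it takes about 15 to 25 N downwards at the clip.
- jaw_nose (a point): Centre of the round nose (8 mm thick) of the jaw that closes over the bar; shut, it is at (-85, -9.2, 56 mm) in the stand's frame.
- bur_block: Bystander: wooden block 50 x 70 x 28 mm with thin steel burs standing to 53 mm, loose. Origin under its centre.
- dish: Bystander: white ceramic dish, 68 mm across, 26 mm high, loose. Origin under its centre.
- brush: Bystander: wooden-handled brush 170 mm long, lying loose. Origin under its middle.

How it is judged:
By the outcome, as a careful person would: the job done as asked, in the order asked, and still so for the second after the job is handed in, with the robot touching nothing.
It also fails if it takes over 58 s, if anything falls off the work surface, if the arm or the gripper's body presses on something with over 40 N, if the wrist force passes 120 N, or if a joint passes its speed limit or range.

## Working session

There is one attempt and no reset: what is moved stays moved. The work goes in short steps, Python scripts to look and compute and a tool call to move; the robot and the scene stay as the last step left them, time stands still between calls to the robot, and variables do not carry over. Pictures are saved under pics/ and viewed, about 8 in all and at most 12, crops included, and the job is handed in when it is done.

Besides the shell and the picture viewer there is one more tool, called after "Emit:" as a command line: name --argument value ..., lists and objects as JSON in quotes. step_arm: Moves the arm, as the interface text tells. Its arguments: {"type":"object","properties":{"rows":{"type":"array"},"force":{"type":"number"}},"required":["rows"]}

```bash
ls; mkdir -p pics; cat > h.py <<'E'
from workcell import *
import numpy as np, cv2
np.set_printoptions(precision=4,suppress=True)
def cloud(s,mask=None):
    z=s["z_map"]; K=np.array(s["K"]); v,u=np.nonzero((z>0)&(mask if mask is not None else True))
    d=z[v,u]; p=np.stack([(u-K[0,2])/K[0,0]*d,-(v-K[1,2])/K[1,1]*d,-d],1)
    return p@np.array(s["rotation"]).T+np.array(s["xyz"])
def proj(s,P):
    K=np.array(s["K"]); q=(np.atleast_2d(P)-np.array(s["xyz"]))@np.array(s["rotation"])
    return np.stack([K[0,0]*q[:,0]/-q[:,2]+K[0,2],K[1,1]*-q[:,1]/-q[:,2]+K[1,2]],1)
def save(s,n): cv2.imwrite("pics/"+n,cv2.cvtColor(s["frame"],cv2.COLOR_RGB2BGR))
E
python3 - <<'E'
from h import *
print(get_state())
for c in ["top","side"]:
    s=snapshot(c); save(s,c+"0.png"); print(c,s["K"],s["xyz"],s["rotation"],[k for k in s])
    for n in ["mandrel","mandrel_butt","mandrel_tip","cradle","stand","stop_face","clip_seat","saddle","jaw","jaw_nose","bur_block","dish","brush"]:
        try:
            b=boxes_of(s,n); print(n,[(np.round(x["centre"],4).tolist(),round(x["conf"],2)) for x in b[:2]])
        except Exception as e: print(n,e)
    np.savez(""+c+"0.npz",**{k:np.array(v) for k,v in s.items()})
    for n in ["mandrel","cradle","stand"]:
        m=cut_out(s,n)
        if m:
            P=cloud(s,m[0]["mask"]); np.save(f"{c}_{n}.npy",P); print(n,m[0]["conf"],len(P),P.min(0),P.max(0))
E
```

```text
pics
{'clock': 0.0, 'joints': array([-79.8871,  16.6902,  -8.8294,  64.5552,  -0.0003,  82.0186]), 'dq': array([-0.0647, -0.0242, -0.0379,  0.0692, -0.0319,  0.0118]), 'effort': array([ -0.0006, -53.7147,  33.1366,   0.0162,  -0.0005,   0.    ]), 'ee_pos': array([ 0.163 , -0.4986,  0.2477]), 'orientation': array([172.2766,  89.9252, 100.3709]), 'ft_force': array([ 0.5144,  0.5256, -0.1825]), 'moment': array([-0.0269,  0.0148,  0.0166]), 'gripper_width': 0.08552962668850804}
top [[527.0847   0.     274.3437]
 [  0.     527.0847 205.7546]
 [  0.       0.       1.    ]] [ 0.5077 -0.0176  0.9988] [  4.1775   1.0281 -89.9289] ['frame', 'z_map', 'K', 'xyz', 'rotation', 'shot']
mandrel [([0.4993, -0.2173, 0.0495], 0.93), ([0.6003, -0.0038, 0.0172], 0.53)]
mandrel_butt []
mandrel_tip [([0.4949, -0.218, 0.0449], 0.58)]
cradle [([0.5179, -0.2119, 0.008], 0.7), ([0.5574, 0.1731, 0.0167], 0.37)]
stand [([0.5572, 0.174, 0.0149], 0.57)]
stop_face [([0.5576, 0.1716, 0.0152], 0.72), ([0.4788, 0.1641, 0.0729], 0.57)]
clip_seat [([0.5589, 0.1715, 0.0163], 0.73), ([0.5168, -0.2131, 0.0076], 0.2)]
saddle [([0.5559, 0.171, 0.016], 0.71), ([0.4965, -0.2175, 0.0498], 0.2)]
jaw [([0.4748, 0.1623, 0.0681], 0.52)]
jaw_nose [([0.4805, 0.161, 0.0725], 0.42)]
bur_block [([0.4263, -0.0061, 0.0303], 0.74)]
dish [([0.6019, -0.0032, 0.0165], 0.84)]
brush [([0.727, -0.0202, 0.0191], 0.9)]Traceback (most recent call last):
  File "<stdin>", line 13, in <module>
  File "h.py", line 7, in cloud
    return p@np.array(s["rotation"]).T+np.array(s["xyz"])
           ~~~~~~~~~~~~~~~~~~~~~~~~~~~^~~~~~~~~~~~~~~~~~~
ValueError: operands could not be broadcast together with shapes (1434,) (3,)
```

```bash
cat > h.py <<'E'
from workcell import *
import numpy as np, cv2
from scipy.spatial.transform import Rotation as Rot
np.set_printoptions(precision=4,suppress=True)
def RM(s): return Rot.from_euler('xyz',s["rotation"],degrees=True).as_matrix()
def cloud(s,mask=None):
    z=s["z_map"]; K=np.array(s["K"]); v,u=np.nonzero((z>0)&(mask if mask is not None else True))
    d=z[v,u]; p=np.stack([(u-K[0,2])/K[0,0]*d,-(v-K[1,2])/K[1,1]*d,-d],1)
    return p@RM(s).T+np.array(s["xyz"])
def proj(s,P):
    K=np.array(s["K"]); q=(np.atleast_2d(P)-np.array(s["xyz"]))@RM(s)
    return np.stack([K[0,0]*q[:,0]/-q[:,2]+K[0,2],K[1,1]*-q[:,1]/-q[:,2]+K[1,2]],1)
def save(s,n): cv2.imwrite("pics/"+n,cv2.cvtColor(s["frame"],cv2.COLOR_RGB2BGR))
E
python3 - <<'E'
from h import *
fs=[]
for c in ["top","side"]:
    s=snapshot(c); fs.append(s["frame"]); print(c,s["xyz"],s["rotation"])
    if c=="side":
      for n in ["mandrel","mandrel_butt","mandrel_tip","saddle","jaw","jaw_nose"]:
        b=boxes_of(s,n); print(n,[(np.round(x["centre"],4).tolist(),round(x["conf"],2)) for x in b[:2]])
    np.save(c+"_all.npy",cloud(s)); save(s,c+"0.png")
    P=cloud(s); B=P[(np.abs(P[:,2])<.006)]; print("bench z",np.median(B[:,2]))
    for n in ["mandrel","stand"]:
        m=cut_out(s,n)
        if m:
            P=cloud(s,m[0]["mask"]); np.save(f"{c}_{n}.npy",P); print(n,m[0]["conf"],len(P),np.percentile(P,[1,99],axis=0))
E
```

```text
top [ 0.5077 -0.0176  0.9988] [  4.1775   1.0281 -89.9289]
bench z -0.000176104339684513
stand 0.63 5498 [[0.4283 0.1346 0.0011]
 [0.6912 0.2116 0.0801]]
side [ 0.3753 -0.5974  0.5335] [ 52.8651  -1.3192 -16.7257]
mandrel [([0.483, -0.2278, 0.0468], 0.92)]
mandrel_butt [([0.4847, -0.2346, 0.0504], 0.75)]
mandrel_tip [([0.4824, -0.2293, 0.0478], 0.7)]
saddle [([0.5437, 0.1516, 0.0307], 0.74)]
jaw [([0.4707, 0.1647, 0.0521], 0.78)]
jaw_nose [([0.4731, 0.1639, 0.0509], 0.55)]
bench z -3.308818894054433e-05
mandrel 0.82 2257 [[ 0.3947 -0.2656 -0.0001]
 [ 0.6168 -0.1674  0.0528]]
stand 0.79 4308 [[0.4266 0.1336 0.0007]
 [0.6873 0.2114 0.0794]]
```

View pics/top0.png

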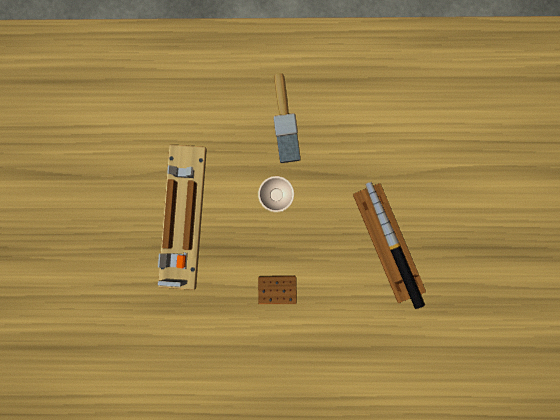

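View pics/side0.png

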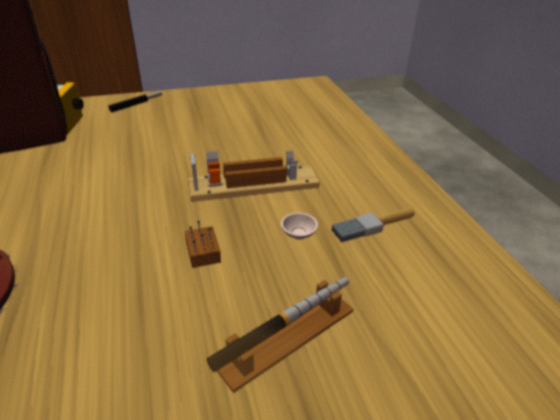

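```bash
python3 - <<'E'
from h import *
from scipy.optimize import least_squares
for c in ["top","side"]:
    P=np.load(c+"_all.npy")
    # mandrel
    M=P[(P[:,0]>.35)&(P[:,0]<.67)&(P[:,1]>-.31)&(P[:,1]<-.12)&(P[:,2]>.036)&(P[:,2]<.06)]
    def loc(p,M):
        d=np.array([np.cos(p[2]),np.sin(p[2])]); q=M[:,:2]-p[:2]
        return q@d, q@np.array([-d[1],d[0]])
    def res(p):
        x,y=loc(p,M); r=np.where(x<0,.010,.010-.004*x/.12)
        return np.hypot(y,M[:,2]-p[3])-r
    f=least_squares(res,[.495,-.218,np.radians(24),.042],loss='soft_l1',f_scale=.001)
    x,y=loc(f.x,M); ok=np.abs(res(f.x))<.003
    print(c,"mandrel",f.x,np.degrees(f.x[2]),len(M),ok.sum(),"x range",np.percentile(x[ok],[0,.5,1,99,99.5,100]))
    # stand
    S=P[(P[:,0]>.38)&(P[:,0]<.74)&(P[:,1]>.1)&(P[:,1]<.25)]
    T=S[(S[:,2]>.012)&(S[:,2]<.020)]
    r=cv2.minAreaRect((T[:,:2]*1000).astype(np.float32)); print("base",r,np.median(T[:,2]))
    r2=cv2.minAreaRect((S[S[:,2]>.012][:,:2]*1000).astype(np.float32)); print("all",r2)
    Rl=S[(S[:,2]>.047)&(S[:,2]<.053)]; 
    C=np.array(r[0])/1000
    a=np.radians(-4); 
    np.save(c+"_S.npy",S)
E
```

```text
top mandrel [ 0.5213 -0.2108  0.3818  0.0414] 21.87538591378703 1546 1302 x range [-0.1335 -0.1321 -0.1309  0.1029  0.1048  0.1063]
base ((560.6682739257812, 173.92922973632812), (70.43907165527344, 270.0078125), 86.25920104980469) 0.015642212980231385
all ((560.6682739257812, 173.92922973632812), (70.43907165527344, 270.0078125), 86.25920104980469)
side mandrel [ 0.5251 -0.2061  0.3878  0.0413] 22.222166090577254 2600 2231 x range [-0.1404 -0.1402 -0.1397  0.0945  0.0971  0.1001]
base ((557.5380859375, 173.48590087890625), (73.73606872558594, 268.9150695800781), 86.18741607666016) 0.016144095805981196
all ((557.5380859375, 173.48590087890625), (73.73606872558594, 268.9150695800781), 86.18741607666016)
```

```bash
python3 - <<'E'
from h import *
s=get_state(); R=Rot.from_euler('xyz',s["orientation"],degrees=True).as_matrix(); print(R)
z=R[:,2]; a=np.degrees(np.arctan2(z[1],z[0])); print("jaw dir yaw",a, "need 112.05 or -67.95")
w=snapshot("wrist"); save(w,"w0.png"); print(w["xyz"],w["rotation"],s["ee_pos"])
# stand lateral: refine with fittings in stand frame
for c,C,yaw in [("top",(.5607,.1739),-3.74),("side",(.5575,.1735),-3.81)]:
    S=np.load(c+"_S.npy"); y=np.radians(-3.77); d=np.array([np.cos(y),np.sin(y)]); q=S[:,:2]-np.array([.5595,.1737])
    L=np.c_[q@d,q@[-d[1],d[0]],S[:,2]]; print(c)
    for n,m in [("rails",(L[:,2]>.048)&(L[:,2]<.054)&(abs(L[:,0])<.06)),("top plate",(L[:,2]>.074)&(L[:,0]<-.11)),("prong",(L[:,2]>.074)&(L[:,0]>-.105)),("saddle",(L[:,2]>.055)&(L[:,0]>.05)),("rail-",(L[:,2]>.048)&(L[:,2]<.054)&(abs(L[:,0])<.06)&(L[:,1]<0)),("rail+",(L[:,2]>.048)&(L[:,2]<.054)&(abs(L[:,0])<.06)&(L[:,1]>0))]:
        if m.sum(): print(n,m.sum(),np.percentile(L[m],[2,50,98],axis=0).round(4).tolist())
E
```

```text
[[ 0.      0.9506  0.3105]
 [ 0.      0.3105 -0.9506]
 [-1.      0.     -0.    ]]
jaw dir yaw -71.9097366911021 need 112.05 or -67.95
[ 0.227  -0.4772  0.3732] [-15.5466   0.0659 -71.9375] [ 0.1631 -0.499   0.2483]
top
rails 803 [[-0.0574, -0.0239, 0.0482], [-0.0009, -0.0124, 0.0507], [0.0575, 0.0244, 0.0535]]
top plate 112 [[-0.1237, -0.0196, 0.0757], [-0.1198, 0.0002, 0.0794], [-0.1157, 0.0189, 0.0826]]
prong 114 [[-0.0913, -0.0223, 0.0743], [-0.0806, 0.0158, 0.0777], [-0.07, 0.0227, 0.0824]]
saddle 114 [[0.0743, -0.0216, 0.0557], [0.0813, 0.0118, 0.0621], [0.0883, 0.0227, 0.0669]]
rail- 407 [[-0.0576, -0.0241, 0.0482], [-0.0021, -0.0183, 0.0508], [0.0566, -0.0125, 0.0535]]
rail+ 396 [[-0.0567, 0.0129, 0.0482], [-0.0002, 0.0187, 0.0506], [0.0576, 0.0246, 0.0533]]
side
rails 473 [[-0.0576, -0.0237, 0.0483], [-0.0006, -0.0113, 0.0507], [0.0576, 0.025, 0.0528]]
top plate 52 [[-0.1262, -0.0196, 0.0757], [-0.1224, -0.0056, 0.0797], [-0.1186, 0.019, 0.0821]]
prong 89 [[-0.0943, -0.0216, 0.0741], [-0.0839, 0.0164, 0.0773], [-0.0722, 0.0225, 0.0812]]
saddle 76 [[0.0718, -0.0209, 0.0551], [0.0786, 0.0157, 0.0613], [0.0862, 0.0229, 0.0659]]
rail- 247 [[-0.0575, -0.024, 0.0484], [-0.0002, -0.0194, 0.0506], [0.0581, -0.0111, 0.0528]]
rail+ 226 [[-0.0576, 0.0119, 0.0483], [-0.0018, 0.0175, 0.0509], [0.0569, 0.0263, 0.0528]]
```

Emit:
step_arm --rows '[{"jaw": 0,"offset": [2.16,1.91,0],"angular": [0,0,1]},{"jaw": 0,"offset": [2.16,1.91,0],"angular": [0,0,1]},{"jaw": 0,"offset": [2.16,1.91,-0.5],"angular": [0,0,1]},{"jaw": 0,"offset": [2.16,1.91,-0.5],"angular": [0,0,1]},{"jaw": 0,"offset": [2.16,1.91,-0.5],"angular": [0,0,0]}]' --force 70

```text
clock: 1.82
ee_pos: [0.2719, -0.4027, 0.2333]
orientation: [8.6, 90.0, -59.3]
ft_force: [0.0, -0.1, -0.3]
gripper_width: 0.0849
```

Emit:
step_arm --rows '[{"jaw": 0,"offset": [2.16,1.91,-0.9],"angular": [0,0,0]},{"jaw": 0,"offset": [2.16,1.91,-0.9],"angular": [0,0,0]},{"jaw": 0,"offset": [2.16,1.91,-0.9],"angular": [0,0,0]},{"jaw": 0,"offset": [2.16,1.91,-0.9],"angular": [0,0,0]},{"jaw": 0,"offset": [2.16,1.91,-0.9],"angular": [0,0,0]}]'

```text
clock: 2.23
ee_pos: [0.38, -0.307, 0.1881]
orientation: [19.0, 90.0, -48.9]
ft_force: [0.4, -0.3, -0.4]
gripper_width: 0.0856
```

Emit:
step_arm --rows '[{"jaw": 0,"offset": [2.16,1.91,-0.9],"angular": [0,0,0]},{"jaw": 0,"offset": [2.16,1.91,-0.9],"angular": [0,0,0]},{"jaw": 0,"offset": [2.16,1.91,-0.9],"angular": [0,0,0]},{"jaw": 0,"offset": [2.16,1.91,-0.9],"angular": [0,0,0]},{"jaw": 0,"offset": [0,0,0],"angular": [0,0,0]}]'

```text
clock: 2.65
ee_pos: [0.4676, -0.2283, 0.1508]
orientation: [165.0, 89.9, 97.3]
ft_force: [0.1, 0.8, 0.1]
gripper_width: 0.0854
```

```bash
python3 - <<'E'
from h import *
s=get_state(); R=Rot.from_euler('xyz',s["orientation"],degrees=True).as_matrix(); print(s["ee_pos"],s["clock"],np.degrees(np.arctan2(R[1,2],R[0,2])),R[:,0],s["ft_force"])
w=snapshot("wrist"); save(w,"w1.png"); print(w["xyz"],w["rotation"])
P=cloud(w); M=P[(P[:,2]>.038)&(P[:,2]<.06)&(P[:,1]>-.31)&(P[:,1]<-.12)]
u=np.array([np.cos(np.radians(22.05)),np.sin(np.radians(22.05))]); n=[-u[1],u[0]]
q=M[:,:2]-[.507,-.215]; x=q@u;y=q@n
for a in np.arange(-.14,.14,.02):
    m=(x>a)&(x<a+.02)&(abs(y)<.02)
    if m.sum()>20: print(round(a+.01,3),m.sum(),np.percentile(y[m],[3,97]),y[m].mean(),M[m,2].max())
print(proj(w,np.array([[*(np.array([.507,-.215])-.045*u),.042]])))
E
```

```text
[ 0.4676 -0.2283  0.1508] 2.65 -67.71168551491829 [-0.0003  0.002  -1.    ] [0.1283 0.8139 0.1102]
[ 0.5299 -0.202   0.2757] [-15.5094   0.1756 -67.7397]
-0.11 654 [-0.0074  0.0113] 0.001825308837010888 0.052966207833393925
-0.09 841 [-0.0151  0.016 ] 0.0014592564334047894 0.05259324250958797
-0.07 1193 [-0.0174  0.0187] 0.0006096494907113202 0.05282777616425821
-0.05 845 [-0.0075  0.011 ] 0.001687148769218233 0.05282165553016527
-0.03 909 [-0.0078  0.0109] 0.0016084941523592943 0.05264281864774195
-0.01 978 [-0.0076  0.0109] 0.001636980204735476 0.05377020029570839
0.01 1044 [-0.0078  0.0108] 0.0015324591325252008 0.05232790305292498
0.03 1014 [-0.0068  0.0101] 0.0016600095672177778 0.05215680034779255
0.05 1022 [-0.0065  0.0095] 0.001480301367999697 0.05139253384631004
0.07 1278 [-0.0148  0.0177] 0.001437910432671787 0.05157030632963966
0.09 528 [-0.016   0.0189] 0.001042265960928436 0.05094533372289481
[[286.649  218.7535]]
```

View pics/w1.png

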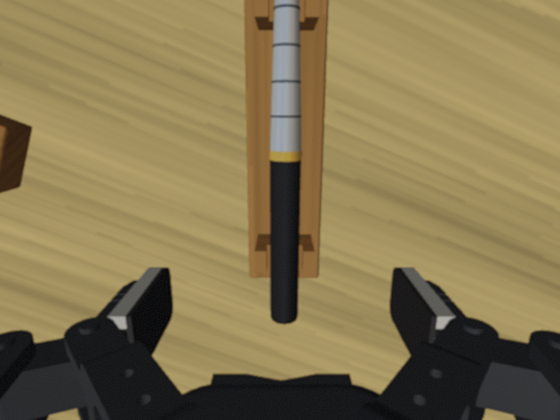

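```bash
python3 - <<'E'
from h import *
w=snapshot("wrist"); K=np.array(w["K"])
def at(u,v,z):
    r=RM(w)@np.array([(u-K[0,2])/K[0,0],-(v-K[1,2])/K[1,1],-1]); o=np.array(w["xyz"]); return o+r*(z-o[2])/r[2]
u=np.array([np.cos(np.radians(22.05)),np.sin(np.radians(22.05)),0])
for n,p in [("band",at(285,157,.050)),("butt",at(284,322,.038)),("post edge",at(284,250,.048))]:
    print(n,p,(p-[.507,-.215,0])@u)
b=boxes_of(w,"mandrel"); print(b[:1])
E
```

```text
band [ 0.5024 -0.2163  0.05  ] -0.0047522607495742095
butt [ 0.3883 -0.2627  0.038 ] -0.1279226384519063
post edge [ 0.4446 -0.2394  0.048 ] -0.06697159220007341
[{'centre': [0.4994, -0.2195, 0.0447], 'conf': 0.94}]
```

Emit:
step_arm --rows '[{"jaw": 0,"offset": [-0.4,-0.2,-2.5],"angular": [0,0,0]},{"jaw": 0,"offset": [-0.3,-0.2,-2.5],"angular": [0,0,0]},{"jaw": 80,"offset": [0,0,-2.5],"angular": [0,0,0]},{"jaw": 80,"offset": [0,0,-1.8],"angular": [0,0,0]},{"jaw": 80,"offset": [0,0,-0.8],"angular": [0,0,0]}]'

```text
clock: 3.22
ee_pos: [0.4567, -0.236, 0.0496]
orientation: [-141.9, 89.9, 150.1]
ft_force: [-0.4, 0.2, -0.0]
gripper_width: 0.0588
```

Emit:
step_arm --rows '[{"jaw": 80,"offset": [0,0,0],"angular": [0,0,0]},{"jaw": 255,"offset": [0,0,0],"angular": [0,0,0]},{"jaw": 255,"offset": [0,0,0],"angular": [0,0,0]},{"jaw": 255,"offset": [0,0,0],"angular": [0,0,0]},{"jaw": 255,"offset": [0,0,0],"angular": [0,0,0]}]' --force 70

```text
clock: 3.63
ee_pos: [0.4592, -0.2363, 0.0527]
orientation: [27.9, 89.9, -40.0]
ft_force: [-0.9, 0.7, 7.9]
gripper_width: 0.0174
```

Emit:
step_arm --rows '[{"jaw": 255,"offset": [0,0,0],"angular": [0,0,0]},{"jaw": 255,"offset": [0,0,0],"angular": [0,0,0]},{"jaw": 255,"offset": [0,0,0],"angular": [0,0,0]}]'

```text
clock: 3.88
ee_pos: [0.4592, -0.2363, 0.0527]
orientation: [23.4, 89.9, -44.5]
ft_force: [-1.6, 0.4, 7.5]
gripper_width: 0.0169
```

```bash
python3 - <<'E'
from h import *
s=snapshot("side"); t=get_state()["ee_pos"]
u,v=proj(s,t)[0].astype(int); print(u,v,t)
x0,y0=max(u-100,0),max(v-90,0)
c=s["frame"][y0:y0+150,x0:x0+200]; cv2.imwrite("pics/s2.png",cv2.cvtColor(cv2.resize(c,None,fx=4,fy=4,interpolation=cv2.INTER_CUBIC),cv2.COLOR_RGB2BGR))
E
```

```text
255 333 [ 0.4592 -0.2362  0.0527]
```

View pics/s2.png

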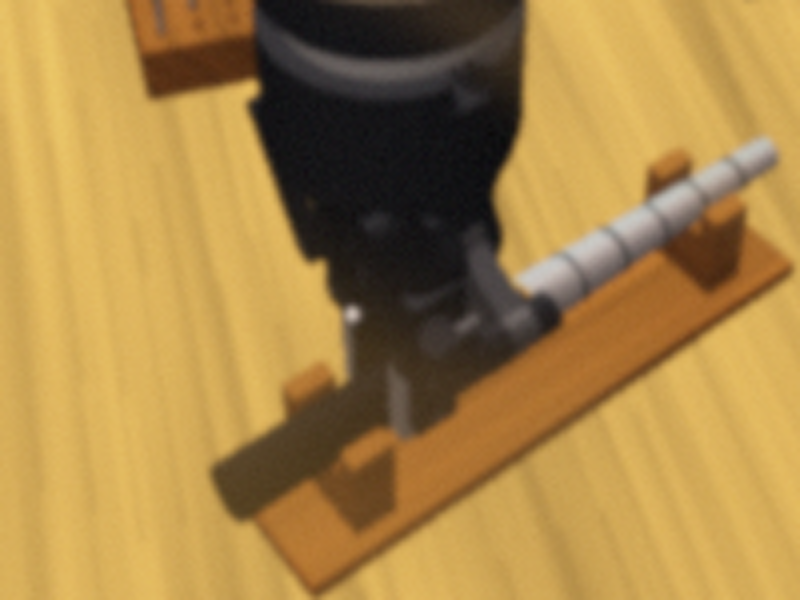

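Emit:
step_arm --rows '[{"jaw": 255,"offset": [0,0,0.5],"angular": [0,0,0]},{"jaw": 255,"offset": [0,0,1],"angular": [0,0,0]},{"jaw": 255,"offset": [0,0,1.5],"angular": [0,0,0]},{"jaw": 255,"offset": [0,0,1.5],"angular": [0,0,0]},{"jaw": 255,"offset": [0,0,0.5],"angular": [0,0,0]}]'

```text
clock: 4.35
ee_pos: [0.4595, -0.2363, 0.104]
orientation: [32.9, 89.8, -35.0]
ft_force: [0.7, -0.5, -1.5]
gripper_width: 0.0173
```

Emit:
step_arm --rows '[{"jaw": 255,"offset": [0,0,0],"angular": [0,0,0]},{"jaw": 255,"offset": [0,0,0],"angular": [0,0,0]}]'

```text
clock: 4.52
ee_pos: [0.4586, -0.2357, 0.1015]
orientation: [33.0, 90.0, -34.9]
ft_force: [0.2, 0.0, -1.4]
gripper_width: 0.0172
```

```bash
cat > bar.py <<'E'
from h import *
from scipy.optimize import least_squares
def fitbar(P,init):  # init: origin(3), yaw, pitch(tip down +)
    def ax(p): return np.array([np.cos(p[4])*np.cos(p[3]),np.cos(p[4])*np.sin(p[3]),-np.sin(p[4])])
    def res(p):
        q=M-p[:3]; x=q@ax(p); d=np.linalg.norm(q-np.outer(x,ax(p)),axis=1)
        return d-np.where(x<0,.010,.010-.004*x/.12)
    p=np.array(init,float)
    for k in range(4):
        q=P-p[:3]; x=q@ax(p); d=np.linalg.norm(q-np.outer(x,ax(p)),axis=1)
        M=P[(abs(x)<.14)&(d<[.02,.016,.014,.013][k])]
        x0=p.copy()
        f=least_squares(lambda v:np.r_[res(v),.02*(v[:3]-x0[:3])@ax(v)],p,loss='soft_l1',f_scale=.001); p=f.x
    x=(M-p[:3])@ax(p)
    return p,ax(p),np.percentile(x,[.3,99.7]),len(M)
E
python3 - <<'E'
from bar import *
st=get_state(); t=st["ee_pos"]; print(t,st["clock"],st["ft_force"],st["moment"],st["gripper_width"])
a=np.radians(22); 
for c in ["side","top"]:
    s=snapshot(c); P=cloud(s); save(s,c+"3.png")
    p,d,e,n=fitbar(P,[*(t+[.042,.017,-.010]),a,0]); print(c,p,d,np.degrees(p[3:]),e,n)
    c0=p[:3]+d*(e.sum()/2); print(" centre",c0,"tcp rel",(t-c0)@d,(t-c0))
E
```

```text
[ 0.4586 -0.2357  0.1015] 4.5167 [ 0.199   0.0487 -1.3919] [ 0.0375  0.0564 -0.0957] 0.017233163078494936
side [ 0.5036 -0.2161  0.0898  0.3895  0.0075] [ 0.9251  0.3797 -0.0075] [22.3164  0.4301] [-0.117  0.122] 1656
 centre [ 0.506  -0.2152  0.0897] tcp rel -0.051704794765201956 [-0.0474 -0.0205  0.0118]
top [ 0.492  -0.2229  0.0899  0.3908  0.0018] [ 0.9246  0.3809 -0.0018] [22.3893  0.1029] [-0.1016  0.137 ] 1028
 centre [ 0.5084 -0.2162  0.0899] tcp rel -0.053468328891272045 [-0.0498 -0.0195  0.0116]
```

Emit:
step_arm --rows '[{"jaw": 255,"offset": [0,0,2],"angular": [0,0,0]},{"jaw": 255,"offset": [0,0.6,2.8],"angular": [0,0,-1]},{"jaw": 255,"offset": [0.2,1.4,2.6],"angular": [0,0,-1.5]},{"jaw": 255,"offset": [0.4,2.2,1.6],"angular": [0,0,-1.6]},{"jaw": 255,"offset": [0.4,2.6,1],"angular": [0,0,-1.8]}]'

```text
clock: 5.03
ee_pos: [0.469, -0.1679, 0.2026]
orientation: [39.6, 89.9, -34.4]
ft_force: [0.9, -1.2, -2.6]
gripper_width: 0.0175
```

Emit:
step_arm --rows '[{"jaw": 255,"offset": [0.4,2.8,0],"angular": [0,0,-1.8]},{"jaw": 255,"offset": [0.4,2.8,0],"angular": [0,0,-1.8]},{"jaw": 255,"offset": [0.4,2.8,0],"angular": [0,0,-1.8]},{"jaw": 255,"offset": [0.4,2.8,0],"angular": [0,0,-1.8]},{"jaw": 255,"offset": [0.4,2.8,0],"angular": [0,0,-1.8]}]'

```text
clock: 5.45
ee_pos: [0.488, -0.0262, 0.2005]
orientation: [-109.8, 89.9, 167.3]
ft_force: [0.4, -0.1, -0.9]
gripper_width: 0.0174
```

Emit:
step_arm --rows '[{"jaw": 255,"offset": [0.4,2.8,0],"angular": [0,0,-1.8]},{"jaw": 255,"offset": [0.4,2.8,0],"angular": [0,0,-1.8]},{"jaw": 255,"offset": [0.4,2.8,0],"angular": [0,0,-1.8]},{"jaw": 255,"offset": [0.4,2.8,0],"angular": [0,0,-1.8]},{"jaw": 255,"offset": [0.4,2.8,0],"angular": [0,0,-1.8]}]'

```text
clock: 5.87
ee_pos: [0.508, 0.0873, 0.2004]
orientation: [-175.5, 88.5, 95.4]
ft_force: [0.0, -0.1, -1.7]
gripper_width: 0.0174
```

Emit:
step_arm --rows '[{"jaw": 255,"offset": [0.4,2.6,0],"angular": [0,0,-0.4]},{"jaw": 255,"offset": [0.25,2.2,0],"angular": [0.1,1.7,0]},{"jaw": 255,"offset": [0.2,1.6,0],"angular": [0.1,1.7,0]},{"jaw": 255,"offset": [0,0,0],"angular": [0.1,1.8,0]},{"jaw": 255,"offset": [0,0,0],"angular": [0.1,1.8,0]}]'

```text
clock: 6.28
ee_pos: [0.5183, 0.1156, 0.2008]
orientation: [-117.4, 82.0, 155.1]
ft_force: [-0.9, -0.3, -2.1]
gripper_width: 0.0172
```

Emit:
step_arm --rows '[{"jaw": 255,"offset": [0,0,0],"angular": [0,0,0]},{"jaw": 255,"offset": [0,0,0],"angular": [0,0,0]}]'

```text
clock: 6.45
ee_pos: [0.5185, 0.1152, 0.2005]
orientation: [-117.6, 82.1, 155.0]
ft_force: [-0.5, -0.4, -1.5]
gripper_width: 0.0174
```

```bash
cat > look.py <<'E'
from bar import *
import sys
def S2(p,o=(.562,.1737),yaw=-3.77):
    y=np.radians(yaw); R=np.array([[np.cos(y),np.sin(y),0],[-np.sin(y),np.cos(y),0],[0,0,1]])
    return (np.asarray(p)-[*o,0])@R.T
def look(cams,grip=-.05,dz=-.0117):
    st=get_state(); t=st["ee_pos"]; R=Rot.from_euler('xyz',st["orientation"],degrees=True).as_matrix()
    print("tcp",t,"stand",S2(t)*1000,st["clock"],"F",st["ft_force"],"approach",R[:,0],"jawyaw",np.degrees(np.arctan2(R[1,2],R[0,2])),st["gripper_width"])
    b=R[:,1]; b=b*np.sign(b[0]) 
    for c in cams:
        s=snapshot(c); P=cloud(s); save(s,c+"%.1f.png"%st["clock"])
        p,d,e,n=fitbar(P,[*(t-b*grip-R[:,0]*dz),np.arctan2(b[1],b[0]),-np.arcsin(b[2])])
        m=p[:3]+d*e.mean()
        print(c,n,"yaw,pitch",np.degrees(p[3:]),"ext",e,"grip x",(t-m)@d,"\n butt",S2(m-.12*d)*1000,"clip",S2(m-.085*d)*1000,"saddle",S2(m+.0775*d)*1000)
if __name__=="__main__": look(sys.argv[1:])
E
python3 look.py top side wrist; ls pics
```

```text
tcp [0.5185 0.1152 0.2005] stand [-39.5417 -61.2657 200.5093] 6.45 F [-0.5457 -0.4458 -1.5117] approach [-0.1252  0.0585 -0.9904] jawyaw -87.68658726444444 0.017366342092287126
top 147 yaw,pitch [2.9786 6.8095] ext [-0.116  -0.0669] grip x 0.04152502382340644 
 butt [-200.0067  -80.1002  209.7716] clip [-165.4944  -76.0163  205.6217] saddle [ -5.2587 -57.055  186.3544]
side 1200 yaw,pitch [2.9401 7.4269] ext [-0.1114  0.127 ] grip x -0.050934773021249026 
 butt [-109.1127  -67.9981  198.7329] clip [-74.6441 -63.9428 194.2088] saddle [ 85.3888 -45.1146 173.2038]
wrist 18880 yaw,pitch [2.9511 7.3537] ext [-0.0909  0.0502] grip x -0.029485797391596968 
 butt [-130.3849  -69.9179  200.7675] clip [-95.9114 -65.8552 196.2877] saddle [ 64.1445 -46.9931 175.4887]
s2.png
side0.png
side3.png
side6.5.png
top0.png
top3.png
top6.5.png
w0.png
w1.png
wrist6.5.png
```

```bash
cat > tgt.py <<'E'
from look import *
def corr(yaw=-3.77,pitch=7.0):
    st=get_state(); R=Rot.from_euler('xyz',st["orientation"],degrees=True).as_matrix()
    s=np.sign(R[0,1]); b=R[:,1]*s; print("tool bar axis yaw,pitch",np.degrees([np.arctan2(b[1],b[0]),-np.arcsin(b[2])]))
    y,p=np.radians([yaw,pitch]); d=np.array([np.cos(p)*np.cos(y),np.cos(p)*np.sin(y),-np.sin(p)])
    lat=np.array([-np.sin(y),np.cos(y),0]); app=-np.cross(d,lat)
    T=np.c_[app,s*d,np.cross(app,s*d)]
    print("rotvec deg",np.degrees(Rot.from_matrix(T@R.T).as_rotvec()), st["joints"])
if __name__=="__main__": corr(*map(float,sys.argv[1:]))
E
python3 tgt.py
```

```text
tool bar axis yaw,pitch [2.8073 6.9812]
rotvec deg [-3.6699  0.0496 -6.1252] [  2.5228  24.3091  -5.3345  67.3558   3.6613 179.717 ]
```

View pics/wrist6.5.png

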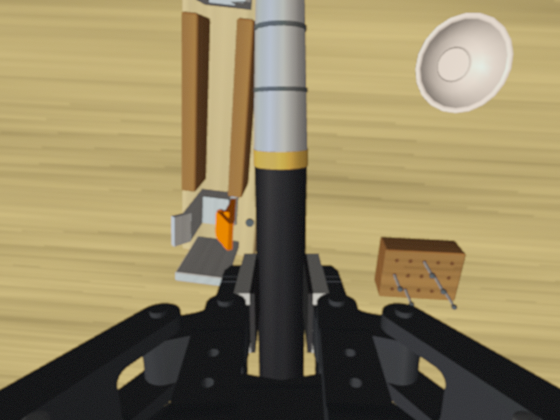

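```bash
python3 tgt.py 22.1 0
```

```text
tool bar axis yaw,pitch [2.8073 6.9812]
rotvec deg [-2.1097 -7.6475 19.4872] [  2.5228  24.3091  -5.3345  67.3558   3.6613 179.717 ]
```

Emit:
step_arm --rows '[{"jaw": 255,"offset": [-0.4,-1.2,0],"angular": [-0.21,-0.76,1.95]},{"jaw": 255,"offset": [-0.4,-2.2,0],"angular": [-0.21,-0.76,1.95]},{"jaw": 255,"offset": [-0.4,-2.6,0],"angular": [-0.21,-0.76,1.95]},{"jaw": 255,"offset": [-0.4,-2.6,0],"angular": [-0.21,-0.76,1.95]},{"jaw": 255,"offset": [-0.4,-2.6,0],"angular": [-0.21,-0.76,1.95]}]'

```text
clock: 7.02
ee_pos: [0.4977, 0.0027, 0.2016]
orientation: [-122.4, 86.1, 160.1]
ft_force: [0.7, 0.6, -0.9]
gripper_width: 0.0171
```

Emit:
step_arm --rows '[{"jaw": 255,"offset": [-0.4,-2.6,0],"angular": [-0.21,-0.76,1.95]},{"jaw": 255,"offset": [-0.4,-2.6,0],"angular": [-0.21,-0.76,1.95]},{"jaw": 255,"offset": [-0.4,-2.6,0],"angular": [-0.21,-0.76,1.95]},{"jaw": 255,"offset": [-0.4,-2.6,0],"angular": [-0.21,-0.76,1.95]},{"jaw": 255,"offset": [-0.4,-2.6,0],"angular": [-0.21,-0.76,1.95]}]'

```text
clock: 7.43
ee_pos: [0.4776, -0.1275, 0.2017]
orientation: [-4.1, 89.9, -71.9]
ft_force: [1.1, -1.3, -1.2]
gripper_width: 0.0172
```

Emit:
step_arm --rows '[{"jaw": 255,"offset": [-0.4,-2.6,0],"angular": [0,0,0]},{"jaw": 255,"offset": [-0.4,-2.6,0],"angular": [0,0,0]},{"jaw": 255,"offset": [-0.4,-2.6,0],"angular": [0,0,0]},{"jaw": 255,"offset": [-0.4,-2.2,0],"angular": [0,0,0]},{"jaw": 255,"offset": [-0.4,-1.2,0],"angular": [0,0,0]}]'

```text
clock: 7.85
ee_pos: [0.4577, -0.2405, 0.2016]
orientation: [-31.0, 89.9, -98.9]
ft_force: [0.1, 0.2, -0.9]
gripper_width: 0.0174
```

Emit:
step_arm --rows '[{"jaw": 255,"offset": [0,0,0],"angular": [0,0,0]},{"jaw": 255,"offset": [0,0,0],"angular": [0,0,0]}]'

```text
clock: 8.02
ee_pos: [0.4578, -0.2381, 0.2014]
orientation: [-121.4, 89.9, 170.6]
ft_force: [-0.1, -0.0, -1.6]
gripper_width: 0.0173
```

```bash
python3 tgt.py 22.35 0; python3 look.py side top
```

```text
tool bar axis yaw,pitch [22.0716  0.0542]
rotvec deg [-0.0102 -0.0628  0.2784] [-35.5853  17.5603 -14.8606  57.6361  -0.0281 122.3431]
tcp [ 0.4578 -0.2381  0.2014] stand [ -76.8867 -417.7865  201.3651] 8.0167 F [-0.1449 -0.01   -1.6466] approach [-0.0011  0.0002 -1.    ] jawyaw -67.92843611408843 0.017302336426808007
side 2245 yaw,pitch [22.2468  0.4637] ext [-0.1166  0.1228] grip x -0.05184834756407303 
 butt [-138.6012 -446.9255  190.4699] clip [-107.149  -431.5738  190.1866] saddle [  38.8794 -360.2979  188.8716]
top 1371 yaw,pitch [22.3389  0.4907] ext [-0.1152  0.123 ] grip x -0.05425330872995305 
 butt [-135.667  -447.457   190.7975] clip [-104.2395 -432.0548  190.4978] saddle [  41.6735 -360.5447  189.1061]
```

Emit:
step_arm --rows '[{"jaw": 255,"offset": [0.08,0.24,-2.5],"angular": [0,0,0.2]},{"jaw": 255,"offset": [0,0,-3.5],"angular": [0,0,0]},{"jaw": 255,"offset": [0,0,-3.5],"angular": [0,0,0]},{"jaw": 255,"offset": [0,0,-2.5],"angular": [0,0,0]},{"jaw": 255,"offset": [0,0,-1.2],"angular": [0,0,0]}]'

```text
clock: 8.53
ee_pos: [0.4576, -0.2333, 0.0663]
orientation: [-140.3, 89.7, 152.2]
ft_force: [-0.5, 0.4, -1.6]
gripper_width: 0.0173
```

Emit:
step_arm --rows '[{"jaw": 255,"offset": [0,0,-0.8],"angular": [0,0,0]},{"jaw": 255,"offset": [0,0,-0.4],"angular": [0,0,0]},{"jaw": 255,"offset": [0,0,-0.2],"angular": [0,0,0]},{"jaw": 255,"offset": [0,0,0],"angular": [0,0,0]}]'

```text
clock: 8.87
ee_pos: [0.4595, -0.2358, 0.0558]
orientation: [-59.3, 90.0, -127.0]
ft_force: [0.1, -0.1, -0.8]
gripper_width: 0.0171
```

Emit:
step_arm --rows '[{"jaw": 255,"offset": [0,0,-0.15],"angular": [0,0,0]},{"jaw": 110,"offset": [0,0,0],"angular": [0,0,0]},{"jaw": 90,"offset": [0,0,0],"angular": [0,0,0]},{"jaw": 80,"offset": [0,0,0],"angular": [0,0,0]},{"jaw": 80,"offset": [0,0,0],"angular": [0,0,0]}]'

```text
clock: 9.28
ee_pos: [0.4592, -0.2361, 0.0542]
orientation: [-69.3, 89.9, -137.0]
ft_force: [0.1, 0.3, -0.1]
gripper_width: 0.0587
```

Emit:
step_arm --rows '[{"jaw": 80,"offset": [0,0,0.5],"angular": [0,0,0]},{"jaw": 80,"offset": [0,0,2],"angular": [0,0,0]},{"jaw": 80,"offset": [0,0,3],"angular": [0,0,0]},{"jaw": 80,"offset": [0,0,3],"angular": [0,0,-4]},{"jaw": 80,"offset": [0,0,0],"angular": [0,0,-7.1]}]'

```text
clock: 9.7
ee_pos: [0.4615, -0.2376, 0.1443]
orientation: [37.7, 89.6, -41.2]
ft_force: [1.6, -0.5, 1.2]
gripper_width: 0.0583
```

Emit:
step_arm --rows '[{"jaw": 80,"offset": [0,0,0],"angular": [0,0,-7.1]},{"jaw": 80,"offset": [0,0,0],"angular": [0,0,-7.1]},{"jaw": 80,"offset": [0,0,0],"angular": [0,0,-7.1]},{"jaw": 80,"offset": [0,0,0],"angular": [0,0,-7.1]},{"jaw": 80,"offset": [0,0,0],"angular": [0,0,-7.1]}]'

```text
clock: 10.12
ee_pos: [0.459, -0.2359, 0.1393]
orientation: [-104.2, 89.9, 141.2]
ft_force: [0.3, 0.8, 0.4]
gripper_width: 0.0587
```

Emit:
step_arm --rows '[{"jaw": 80,"offset": [0,0,0],"angular": [0,0,-7.1]},{"jaw": 80,"offset": [0,0,0],"angular": [0,0,-7.1]},{"jaw": 80,"offset": [0,0,0],"angular": [0,0,-7.1]},{"jaw": 80,"offset": [0,0,0],"angular": [0,0,-7.1]},{"jaw": 80,"offset": [0,0,0],"angular": [0,0,-7.1]}]'

```text
clock: 10.53
ee_pos: [0.3813, -0.3136, 0.1394]
orientation: [-179.0, 84.6, 39.8]
ft_force: [-0.9, -0.7, 0.8]
gripper_width: 0.0588
```

Emit:
step_arm --rows '[{"jaw": 80,"offset": [0,0,0],"angular": [0,0,-7.1]},{"jaw": 80,"offset": [0,0,0],"angular": [0,0,-7.1]},{"jaw": 80,"offset": [0,0,0],"angular": [0,0,-7.1]},{"jaw": 80,"offset": [0,0,0],"angular": [0,0,-7.1]},{"jaw": 80,"offset": [0,0,0],"angular": [0,0,-7.1]}]'

```text
clock: 10.95
ee_pos: [0.2406, -0.377, 0.1394]
orientation: [-179.0, 77.1, 15.2]
ft_force: [-0.9, -0.6, -0.8]
gripper_width: 0.0586
```

Emit:
step_arm --rows '[{"jaw": 80,"offset": [0,0,0],"angular": [0,0,-7.1]},{"jaw": 80,"offset": [0,0,0],"angular": [0,0,-7.1]},{"jaw": 80,"offset": [0,0,0],"angular": [0,0,-7.1]},{"jaw": 80,"offset": [0,0,0],"angular": [0,0,-7.1]},{"jaw": 80,"offset": [0,0,0],"angular": [0,0,-7.1]}]'

```text
clock: 11.37
ee_pos: [0.0969, -0.3733, 0.1394]
orientation: [-179.1, 70.4, -11.7]
ft_force: [-0.1, -0.8, 1.0]
gripper_width: 0.0591
```

Emit:
step_arm --rows '[{"jaw": 80,"offset": [0,0,0],"angular": [0,0,-7.1]},{"jaw": 80,"offset": [0,0,0],"angular": [0,0,-7.1]},{"jaw": 80,"offset": [0,0,0],"angular": [0,0,-7.1]},{"jaw": 80,"offset": [0,0,0],"angular": [0,0,-5.6]},{"jaw": 80,"offset": [0,0,0],"angular": [0,0,0]}]'

```text
clock: 11.78
ee_pos: [0.0101, -0.3288, 0.1389]
orientation: [-178.8, 66.0, -34.0]
ft_force: [0.6, -0.1, -0.0]
gripper_width: 0.0586
```

```bash
python3 tgt.py 22.35 0; python3 look.py side top
```

```text
tool bar axis yaw,pitch [54.8921 -0.4964]
rotvec deg [ 18.6645  15.5453 -31.9571] [-125.1604   -1.843   -54.1751   38.1876   23.9658  179.9426]
tcp [ 0.0101 -0.3288  0.1389] stand [-517.6613 -537.6903  138.9153] 11.7833 F [ 0.6041 -0.1014 -0.0222] approach [ 0.3369 -0.2271 -0.9138] jawyaw 144.67141322873306 0.058617455886021304Traceback (most recent call last):
  File "look.py", line 15, in <module>
    if __name__=="__main__": look(sys.argv[1:])
                             ~~~~^^^^^^^^^^^^^^
  File "look.py", line 12, in look
    p,d,e,n=fitbar(P,[*(t-b*grip-R[:,0]*dz),np.arctan2(b[1],b[0]),-np.arcsin(b[2])])
            ~~~~~~^^^^^^^^^^^^^^^^^^^^^^^^^^^^^^^^^^^^^^^^^^^^^^^^^^^^^^^^^^^^^^^^^^
  File "bar.py", line 15, in fitbar
    return p,ax(p),np.percentile(x,[.3,99.7]),len(M)
                   ~~~~~~~~~~~~~^^^^^^^^^^^^^
    return _quantile_unchecked(
        a, q, axis, out, overwrite_input, method, keepdims, weights)
    return _ureduce(a,
                    func=_quantile_ureduce_func,
    ...<5 lines>...
                    overwrite_input=overwrite_input,
                    method=method)
    r = func(a, **kwargs)
    result = _quantile(arr,
                       quantiles=q,
    ...<2 lines>...
                       out=out,
                       weights=wgt)
    slices_having_nans = np.isnan(arr[-1, ...])
                                  ~~~^^^^^^^^^
IndexError: index -1 is out of bounds for axis 0 with size 0
```

Emit:
step_arm --rows '[{"jaw": 80,"offset": [0.8,-0.3,1],"angular": [2.7,4,3]},{"jaw": 80,"offset": [1,-0.3,1],"angular": [2.7,4,3]},{"jaw": 80,"offset": [1,-0.3,1],"angular": [2.7,4,3]},{"jaw": 80,"offset": [1,0,1],"angular": [2.7,4,3]},{"jaw": 80,"offset": [1,0,1],"angular": [2.6,3.9,3]}]'

```text
clock: 12.25
ee_pos: [0.0002, -0.3137, 0.1903]
orientation: [-132.1, 85.0, 31.1]
ft_force: [-0.9, -0.3, 0.3]
gripper_width: 0.0583
```

```bash
cat > st.py <<'E'
from h import *
s=get_state(); R=Rot.from_euler('xyz',s["orientation"],degrees=True).as_matrix()
print(s["clock"],s["ee_pos"],"app",R[:,0],"jawyaw",np.degrees(np.arctan2(R[1,2],R[0,2])),s["joints"],s["ft_force"],s["gripper_width"])
a=R[:,0]; c=np.cross(a,[0,0,-1]); print("level rotvec",np.degrees(np.arcsin(np.linalg.norm(c)))*c/np.linalg.norm(c))
E
python3 st.py
```

```text
12.25 [ 0.0002 -0.3137  0.1903] app [ 0.0739  0.0446 -0.9963] jawyaw 163.07267020802445 [-106.7714   -1.3354  -39.6757   55.3384    3.3187  179.9427] [-0.9136 -0.3302  0.2513] 0.058305056243826224
level rotvec [-2.5599  4.24    0.    ]
```

Emit:
step_arm --rows '[{"jaw": 80,"offset": [0,0,0],"angular": [-1.3,2.1,6]},{"jaw": 80,"offset": [0,0,0],"angular": [-1.3,2.1,6]},{"jaw": 80,"offset": [0,0,0],"angular": [0,0,7.1]},{"jaw": 80,"offset": [1,0,0],"angular": [0,0,7.1]},{"jaw": 80,"offset": [1,0,0],"angular": [0,0,7.1]}]'

```text
clock: 12.67
ee_pos: [0.0209, -0.3134, 0.1895]
orientation: [-69.7, 89.7, 126.9]
ft_force: [1.0, 0.5, 0.4]
gripper_width: 0.0587
```

```bash
python3 st.py
```

```text
12.6667 [ 0.0209 -0.3134  0.1895] app [-0.0036  0.0048 -1.    ] jawyaw -163.3597977241096 [-99.3434  -3.6742 -41.7723  52.1418  -0.2509 154.0172] [0.9733 0.5056 0.4458] 0.05874493338196729
level rotvec [-0.2774 -0.2086 -0.    ]
```

Emit:
step_arm --rows '[{"jaw": 80,"offset": [1.75,0.31,0],"angular": [0,0,7.1]},{"jaw": 80,"offset": [1.75,0.31,0],"angular": [0,0,7.1]},{"jaw": 80,"offset": [1.75,0.31,0],"angular": [0,0,7.1]},{"jaw": 80,"offset": [1.75,0.31,0],"angular": [0,0,7.1]},{"jaw": 80,"offset": [1.75,0.31,0],"angular": [0,0,7.1]}]'

```text
clock: 13.08
ee_pos: [0.1092, -0.2974, 0.1894]
orientation: [-70.1, 89.6, 162.0]
ft_force: [-0.4, -0.8, -0.3]
gripper_width: 0.0586
```

Emit:
step_arm --rows '[{"jaw": 80,"offset": [1.75,0.31,0],"angular": [0,0,7.1]},{"jaw": 80,"offset": [1.75,0.31,0],"angular": [0,0,7.1]},{"jaw": 80,"offset": [1.75,0.31,0],"angular": [0,0,7.1]},{"jaw": 80,"offset": [1.75,0.31,0],"angular": [0,0,7.1]},{"jaw": 80,"offset": [1.75,0.31,0],"angular": [0,0,7.1]}]'

```text
clock: 13.5
ee_pos: [0.1969, -0.2815, 0.1894]
orientation: [-69.5, 89.6, -161.8]
ft_force: [-0.5, 0.6, -0.6]
gripper_width: 0.059
```

Emit:
step_arm --rows '[{"jaw": 80,"offset": [1.75,0.31,0],"angular": [0,0,7.1]},{"jaw": 80,"offset": [1.75,0.31,0],"angular": [0,0,7.1]},{"jaw": 80,"offset": [1.75,0.31,0],"angular": [0,0,7.1]},{"jaw": 80,"offset": [1.75,0.31,0],"angular": [0,0,7.1]},{"jaw": 80,"offset": [1.75,0.31,0],"angular": [0,0,7.1]}]'

```text
clock: 13.92
ee_pos: [0.2845, -0.2656, 0.1893]
orientation: [-71.0, 89.6, -127.8]
ft_force: [0.3, -0.1, 0.0]
gripper_width: 0.0588
```

Emit:
step_arm --rows '[{"jaw": 80,"offset": [1.75,0.31,0],"angular": [0,0,7.1]},{"jaw": 80,"offset": [1.75,0.31,0],"angular": [0,0,7.1]},{"jaw": 80,"offset": [1.75,0.31,0],"angular": [0,0,7.1]},{"jaw": 80,"offset": [1.75,0.31,0],"angular": [0,0,7.1]},{"jaw": 80,"offset": [1.75,0.31,0],"angular": [0,0,7.1]}]'

```text
clock: 14.33
ee_pos: [0.372, -0.2497, 0.1892]
orientation: [-73.3, 89.6, -94.6]
ft_force: [-0.5, -0.3, 0.5]
gripper_width: 0.0587
```

Emit:
step_arm --rows '[{"jaw": 80,"offset": [1.75,0.31,0],"angular": [0,0,7.1]},{"jaw": 80,"offset": [1.75,0.31,0],"angular": [0,0,7.1]},{"jaw": 80,"offset": [1.75,0.31,0],"angular": [0,0,7.1]},{"jaw": 80,"offset": [1.75,0.31,0],"angular": [0,0,7.1]},{"jaw": 80,"offset": [1.75,0.31,0],"angular": [0,0,7.1]}]'

```text
clock: 14.75
ee_pos: [0.4595, -0.2339, 0.1892]
orientation: [-75.1, 89.6, -60.9]
ft_force: [-1.0, -0.4, 0.1]
gripper_width: 0.0587
```

Emit:
step_arm --rows '[{"jaw": 80,"offset": [0,0,-1],"angular": [0,0,7.1]},{"jaw": 80,"offset": [0,0,-1],"angular": [0,0,7.1]},{"jaw": 80,"offset": [0,0,-1],"angular": [0,0,7.1]},{"jaw": 80,"offset": [0,0,-1],"angular": [0,0,7.1]},{"jaw": 80,"offset": [0,0,0],"angular": [0,0,7.1]}]'

```text
clock: 15.17
ee_pos: [0.4578, -0.2335, 0.1474]
orientation: [-72.8, 89.7, -23.2]
ft_force: [-0.4, -0.1, -0.2]
gripper_width: 0.0589
```

Emit:
step_arm --rows '[{"jaw": 80,"offset": [0,0,0],"angular": [0,0,7.1]},{"jaw": 80,"offset": [0,0,0],"angular": [0,0,7.1]},{"jaw": 80,"offset": [0,0,0],"angular": [0,0,7.1]},{"jaw": 80,"offset": [0,0,0],"angular": [0,0,7.1]},{"jaw": 80,"offset": [0,0,0],"angular": [0,0,7.1]}]'

```text
clock: 15.58
ee_pos: [0.4586, -0.2342, 0.1491]
orientation: [-78.9, 89.6, 6.3]
ft_force: [0.4, 1.0, -1.0]
gripper_width: 0.0588
```

```bash
python3 st.py
```

```text
15.5833 [ 0.4586 -0.2342  0.1491] app [ 0.0071  0.0008 -1.    ] jawyaw 85.16751801843168 [-35.3499  19.8814 -20.0914  49.7195   0.2733 -30.5165] [ 0.3537  1.0193 -0.9837] 0.05878919834655798
level rotvec [-0.0449  0.4091  0.    ]
```

Emit:
step_arm --rows '[{"jaw": 80,"offset": [0.06,-0.19,0],"angular": [-0.04,0.41,6.8]},{"jaw": 80,"offset": [0,0,0],"angular": [0,0,6.8]},{"jaw": 80,"offset": [0,0,0],"angular": [0,0,6.8]},{"jaw": 80,"offset": [0,0,0],"angular": [0,0,6.8]},{"jaw": 80,"offset": [0,0,0],"angular": [0,0,0]}]'

```text
clock: 16.0
ee_pos: [0.4592, -0.2362, 0.1491]
orientation: [31.9, 90.0, 144.2]
ft_force: [-0.6, 0.0, -0.1]
gripper_width: 0.0589
```

```bash
python3 st.py; python3 - <<'E'
from bar import *
for c in ["side","top"]:
    s=snapshot(c); P=cloud(s)
    p,d,e,n=fitbar(P,[.506,-.2155,.042,np.radians(22.2),0]); m=p[:3]+d*e.mean()
    t=get_state()["ee_pos"]; l=np.array([-d[1],d[0],0])
    print(c,n,m,np.degrees(p[3:]),e,"grip x",(t-m)@d,"lat",(t-m)@l)
E
```

```text
16.0 [ 0.4592 -0.2362  0.1491] app [-0.0003  0.0002 -1.    ] jawyaw 112.31308075848824 [-35.3334  20.2779 -19.4878  50.2527   0.0001 -57.6465] [-0.5898  0.047  -0.1131] 0.05892460136128281
level rotvec [-0.0108 -0.0149 -0.    ]
side 1533 [ 0.5326 -0.2038  0.0403] [23.4188  1.0937] [-0.1385  0.0429] grip x -0.0825310985777017 lat -0.0005474510113399923
top 968 [ 0.5381 -0.2054  0.0405] [22.268   1.1446] [-0.1166  0.0593] grip x -0.08725294224332464 lat 0.0013800540210414727
```

Emit:
step_arm --rows '[{"jaw": 80,"offset": [0,0,-2.5],"angular": [0,0,0]},{"jaw": 80,"offset": [0,0,-3],"angular": [0,0,0]},{"jaw": 80,"offset": [0,0,-2.5],"angular": [0,0,0]},{"jaw": 80,"offset": [0,0,-1.2],"angular": [0,0,0]},{"jaw": 80,"offset": [0,0,-0.6],"angular": [0,0,0]}]'

```text
clock: 16.52
ee_pos: [0.4572, -0.236, 0.0491]
orientation: [33.4, 89.8, 145.1]
ft_force: [-1.0, 0.1, 0.8]
gripper_width: 0.0586
```

Emit:
step_arm --rows '[{"jaw": 150,"offset": [0,0,0],"angular": [0,0,0]},{"jaw": 255,"offset": [0,0,0],"angular": [0,0,0]},{"jaw": 255,"offset": [0,0,0],"angular": [0,0,0]},{"jaw": 255,"offset": [0,0,0],"angular": [0,0,0]},{"jaw": 255,"offset": [0,0,0],"angular": [0,0,0]}]' --force 70

```text
clock: 16.93
ee_pos: [0.4587, -0.2373, 0.0522]
orientation: [-120.5, 89.9, -8.7]
ft_force: [-0.5, 2.5, 6.5]
gripper_width: 0.0176
```

Emit:
step_arm --rows '[{"jaw": 255,"offset": [0,0,0.5],"angular": [0,0,0]},{"jaw": 255,"offset": [0,0,1.5],"angular": [0,0,0]},{"jaw": 255,"offset": [0,0,3],"angular": [0,0,0]},{"jaw": 255,"offset": [0,0,3],"angular": [0,0,0]},{"jaw": 255,"offset": [0,0,3],"angular": [0,0,0]}]'

```text
clock: 17.35
ee_pos: [0.4576, -0.2371, 0.1628]
orientation: [60.2, 90.0, 172.1]
ft_force: [1.2, 0.2, -2.5]
gripper_width: 0.0173
```

Emit:
step_arm --rows '[{"jaw": 255,"offset": [0,0,3],"angular": [0,0,-1]},{"jaw": 255,"offset": [0.2,1,1],"angular": [0,0,-1.5]},{"jaw": 255,"offset": [0.3,2,0],"angular": [0,0,-2]}]'

```text
clock: 17.6
ee_pos: [0.4646, -0.2094, 0.2049]
orientation: [-147.2, 89.6, -40.1]
ft_force: [0.1, -0.6, -2.3]
gripper_width: 0.0171
```

```bash
python3 st.py; python3 look.py side
```

```text
17.6 [ 0.4646 -0.2094  0.2049] app [ 0.0049 -0.0041 -1.    ] jawyaw 107.1321437743064 [-32.4603  16.411  -15.9239  57.3049  -0.0481 -49.5932] [ 0.056  -0.5694 -2.2777] 0.017140381402891466
level rotvec [0.2338 0.2781 0.    ]
tcp [ 0.4646 -0.2094  0.2049] stand [ -71.9775 -388.7234  204.897 ] 17.6 F [ 0.056  -0.5694 -2.2777] approach [ 0.0049 -0.0041 -1.    ] jawyaw 107.1321437743064 0.017140381402891466
side 2262 yaw,pitch [17.4036  0.1666] ext [-0.117   0.1218] grip x -0.0527097276686154 
 butt [-135.0531 -412.2691  194.102 ] clip [-102.416  -399.6273  194.0003] saddle [  49.113  -340.9335  193.5276]
```

Emit:
step_arm --rows '[{"jaw": 255,"offset": [0.35,2.5,0],"angular": [0,0,-1.4]},{"jaw": 255,"offset": [0.35,2.6,0],"angular": [0,0,-1.4]},{"jaw": 255,"offset": [0.35,2.6,0],"angular": [0,0,-1.4]},{"jaw": 255,"offset": [0.35,2.6,0],"angular": [0,0,-1.4]},{"jaw": 255,"offset": [0.35,2.6,0],"angular": [0,0,-1.4]}]'

```text
clock: 18.07
ee_pos: [0.4802, -0.077, 0.2014]
orientation: [53.6, 90.0, 153.8]
ft_force: [0.9, 0.8, -1.8]
gripper_width: 0.0172
```

Emit:
step_arm --rows '[{"jaw": 255,"offset": [0.35,2.6,0],"angular": [0,0,-1.4]},{"jaw": 255,"offset": [0.35,2.6,0],"angular": [0,0,-1.4]},{"jaw": 255,"offset": [0.35,2.6,0],"angular": [0,0,-1.4]},{"jaw": 255,"offset": [0.35,2.6,0],"angular": [0,0,-1.4]},{"jaw": 255,"offset": [0.35,2.6,0],"angular": [0,0,-1.4]}]'

```text
clock: 18.48
ee_pos: [0.4978, 0.0531, 0.2014]
orientation: [21.2, 90.0, 114.4]
ft_force: [-0.7, -0.4, -0.8]
gripper_width: 0.0171
```

Emit:
step_arm --rows '[{"jaw": 255,"offset": [0.35,2.6,0],"angular": [0,0,-1.4]},{"jaw": 255,"offset": [0.35,2.6,0],"angular": [0,0,-1.4]},{"jaw": 255,"offset": [0.35,2.6,0],"angular": [0,0,-1.4]},{"jaw": 255,"offset": [0.35,2.6,0],"angular": [0,0,-1.4]},{"jaw": 255,"offset": [0.35,2.2,0],"angular": [0,0,-1.3]}]'

```text
clock: 18.9
ee_pos: [0.5152, 0.1795, 0.2014]
orientation: [16.2, 90.0, 102.6]
ft_force: [0.2, -0.6, -1.5]
gripper_width: 0.0171
```

Emit:
step_arm --rows '[{"jaw": 255,"offset": [0,0,0],"angular": [0.12,1.75,0]},{"jaw": 255,"offset": [0,0,0],"angular": [0.12,1.75,0]},{"jaw": 255,"offset": [0,0,0],"angular": [0.12,1.75,0]},{"jaw": 255,"offset": [0,0,0],"angular": [0.12,1.75,0]},{"jaw": 255,"offset": [0,0,0],"angular": [0,0,0]}]'

```text
clock: 19.32
ee_pos: [0.5159, 0.1777, 0.2008]
orientation: [89.5, 82.9, 175.9]
ft_force: [-1.0, -0.3, -1.9]
gripper_width: 0.0175
```

Emit:
step_arm --rows '[{"jaw": 255,"offset": [0,0,-2],"angular": [0,0,0]},{"jaw": 255,"offset": [0,0,-2],"angular": [0,0,0]},{"jaw": 255,"offset": [0,0,-1],"angular": [0,0,0]},{"jaw": 255,"offset": [0,0,0],"angular": [0,0,0]}]'

```text
clock: 19.65
ee_pos: [0.5138, 0.1775, 0.1492]
orientation: [89.8, 82.8, 176.3]
ft_force: [-0.9, -1.7, -1.0]
gripper_width: 0.0173
```

```bash
python3 tgt.py -3.77 7; python3 look.py side wrist top; python3 st.py|head -1
```

```text
tool bar axis yaw,pitch [-3.5725  7.212 ]
rotvec deg [-0.033  -0.2103 -0.1951] [10.3563 28.1699 -7.3083 61.5191  1.7508 13.8229]
tcp [0.5138 0.1775 0.1492] stand [-48.308    0.6695 149.2114] 19.65 F [-0.8824 -1.7154 -1.0065] approach [-0.1253  0.0082 -0.9921] jawyaw 86.42505509265136 0.017282309074215355
side 1007 yaw,pitch [-3.2344  7.7032] ext [-0.1174  0.1217] grip x -0.05274376342334655 
 butt [-116.3679    0.7087  147.8225] clip [-81.6852   1.0329 143.1311] saddle [ 79.3413   2.5383 121.3495]
wrist 13119 yaw,pitch [-3.2481  7.59  ] ext [-0.1154 -0.0092] grip x 0.01242255226136525 
 butt [-180.9029    0.4028  156.7244] clip [-146.211     0.7188  152.1015] saddle [ 14.8586   2.1861 130.6381]
top 1160 yaw,pitch [-3.2466  7.1877] ext [-0.1074  0.132 ] grip x -0.05634143049942658 
 butt [-112.4818   -0.4803  149.0621] clip [-77.7583  -0.1631 144.6829] saddle [ 83.458    1.3096 124.3507]
19.8 [0.5158 0.178  0.152 ] app [-0.121   0.0091 -0.9926] jawyaw 86.42995933998391 [10.358  28.0329 -7.05   61.6614  1.7623 13.8186] [ 0.2378 -0.2974 -0.8645] 0.017254703138667164
```

Emit:
step_arm --rows '[{"jaw": 255,"offset": [0,-0.05,-1],"angular": [0,-0.2,-0.5]},{"jaw": 255,"offset": [0,0,-1],"angular": [0,0,0]},{"jaw": 255,"offset": [0,0,0],"angular": [0,0,0]},{"jaw": 255,"offset": [0,0,0],"angular": [0,0,0]}]'

```text
clock: 20.13
ee_pos: [0.5152, 0.1774, 0.131]
orientation: [89.3, 83.1, 175.2]
ft_force: [0.5, 0.1, -0.8]
gripper_width: 0.0173
```

```bash
python3 look.py side top; python3 - <<'E'
from look import *
for c in ["wrist","top","side"]:
    s=snapshot(c); L=S2(cloud(s))*1000
    if c=="wrist": save(s,"wb.png")
    print(c)
    def rep(n,m):
        if m.sum()>15: print(n,m.sum(),np.percentile(L[m],[2,50,98],axis=0).round(1).tolist())
    z=L[:,2]; x=L[:,0]; y=L[:,1]
    rep("rail-",(z>48.5)&(z<53)&(abs(x)<55)&(y<-8)&(y>-30)); rep("rail+",(z>48.5)&(z<53)&(abs(x)<55)&(y>8)&(y<30))
    rep("plate",(z>76)&(z<83)&(x<-110)&(x>-140)&(abs(y)<30)); rep("prong",(z>75)&(z<85)&(x>-104)&(x<-60)&(y>0)&(y<40)); rep("sad",(z>57)&(z<70)&(x>65)&(x<95)&(abs(y)<30))
    rep("base",(z>13)&(z<19)&(abs(x)<140)&(abs(y)<45))
    b=(z>95)&(abs(y)<14)&(z<150)
    for a in range(-120,120,20):
        m=b&(x>a)&(x<a+20)
        if m.sum()>30: print("bar",a+10,m.sum(),np.percentile(y[m],[2,98]).round(1),np.percentile(z[m],98).round(1))
E
```

```text
tcp [0.5152 0.1774 0.131 ] stand [-46.9242   0.5961 131.0458] 20.1333 F [ 0.5091  0.0534 -0.7571] approach [-0.1192  0.01   -0.9928] jawyaw 85.93868897435219 0.01727618431365069
side 988 yaw,pitch [-3.7435  7.2564] ext [-0.1127  0.1263] grip x -0.05270722162063899 
 butt [-115.0078    1.178   129.1043] clip [-80.2881   1.1941 124.6834] saddle [ 80.9104   1.2687 104.1582]
top 1098 yaw,pitch [-3.7494  7.048 ] ext [-0.1089  0.1302] grip x -0.05527632983036268 
 butt [-112.4258   -0.3386  128.7373] clip [-77.6902  -0.3262 124.4427] saddle [ 83.5818  -0.2683 104.5039]
wrist
rail- 623 [[-54.6, -21.9, 48.8], [-41.9, -16.7, 50.2], [37.6, -13.0, 51.6]]
rail+ 640 [[-54.5, 16.0, 48.8], [-43.0, 20.3, 50.2], [37.6, 26.4, 51.6]]
plate 1378 [[-127.8, -16.8, 77.4], [-123.9, 2.2, 79.2], [-120.2, 21.1, 80.6]]
prong 723 [[-96.7, 16.9, 75.2], [-85.1, 20.6, 78.5], [-73.6, 24.4, 81.0]]
base 4292 [[-135.0, -32.0, 13.4], [-101.4, -16.8, 15.2], [-26.1, 36.3, 17.5]]
bar -110 2095 [-7.7 10.9] 138.6
bar -90 2927 [-7.7 10.8] 136.9
bar -70 2582 [-7.7 10.8] 134.3
bar -50 3562 [-13.1  13.3] 149.3
bar -30 2211 [-8.1
[... 897 characters left out ...]
7], [-0.8, 17.8, 50.7], [53.5, 26.6, 52.5]]
plate 46 [[-128.7, -17.2, 77.1], [-124.9, -4.1, 80.1], [-121.0, 17.3, 82.0]]
prong 47 [[-96.9, 14.3, 75.3], [-86.4, 18.6, 78.5], [-74.8, 21.8, 81.9]]
sad 66 [[68.8, -21.4, 57.2], [76.3, 16.1, 62.0], [83.7, 22.2, 65.6]]
base 1258 [[-136.3, -34.3, 13.4], [-22.0, -20.3, 16.1], [126.6, 31.8, 18.5]]
bar -110 85 [-10.2   4.3] 139.2
bar -90 108 [-11.1   4.5] 137.4
bar -70 109 [-10.8   2.4] 134.8
bar -50 50 [-13.7  13.1] 149.5
bar -30 93 [-14.    0.2] 138.9
bar -10 101 [-9.9  2.5] 127.3
bar 10 99 [-10.1   5.1] 125.4
bar 30 88 [-10.4   2.6] 121.5
bar 50 79 [-9.2  3.3] 118.4
bar 70 74 [-8.   3.2] 115.1
bar 90 67 [-7.1  1.7] 111.5
bar 110 58 [-7.   2.2] 109.0
```

View pics/wb.png

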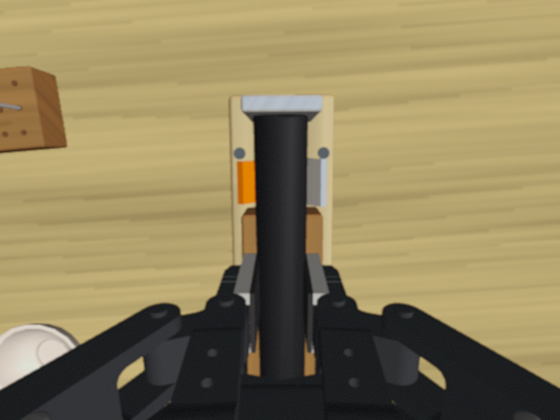

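Emit:
step_arm --rows '[{"jaw": 255,"offset": [0,0.05,-1],"angular": [0,0,0]},{"jaw": 255,"offset": [0,0,-1.5],"angular": [0,0,0]},{"jaw": 255,"offset": [0,0,-1.2],"angular": [0,0,0]},{"jaw": 255,"offset": [0,0,-0.6],"angular": [0,0,0]},{"jaw": 255,"offset": [0,0,0],"angular": [0,0,0]}]'

```text
clock: 20.8
ee_pos: [0.5143, 0.1777, 0.0864]
orientation: [89.5, 83.0, 175.5]
ft_force: [0.6, 0.3, -0.9]
gripper_width: 0.0175
```

Emit:
step_arm --rows '[{"jaw": 255,"offset": [0,0,-0.4],"angular": [0,0,0]},{"jaw": 255,"offset": [0,0,-0.3],"angular": [0,0,0]},{"jaw": 255,"offset": [0,0,-0.2],"angular": [0,0,0]},{"jaw": 255,"offset": [0,0,0],"angular": [0,0,0]}]'

```text
clock: 21.13
ee_pos: [0.5154, 0.1779, 0.0789]
orientation: [89.2, 83.2, 175.1]
ft_force: [-0.7, -0.2, -1.1]
gripper_width: 0.0172
```

Not in contact yet. Continue down in small steps.

Emit:
step_arm --rows '[{"jaw": 255,"offset": [0,0,-0.2],"angular": [0,0,0]},{"jaw": 255,"offset": [0,0,-0.15],"angular": [0,0,0]},{"jaw": 255,"offset": [0,0,0],"angular": [0,0,0]}]'

```text
clock: 21.38
ee_pos: [0.5153, 0.1779, 0.0753]
orientation: [89.2, 83.2, 175.2]
ft_force: [1.0, 0.5, -0.8]
gripper_width: 0.0168
```

Emit:
step_arm --rows '[{"jaw": 255,"offset": [0,0,-0.1],"angular": [0,0,0]},{"jaw": 255,"offset": [0,0,-0.1],"angular": [0,0,0]},{"jaw": 255,"offset": [0,0,0],"angular": [0,0,0]}]'

```text
clock: 21.63
ee_pos: [0.5156, 0.1782, 0.0736]
orientation: [88.9, 83.2, 174.8]
ft_force: [-0.2, 2.5, 0.0]
gripper_width: 0.0172
```

Emit:
step_arm --rows '[{"jaw": 255,"offset": [0,0,-0.1],"angular": [0,0,0]},{"jaw": 255,"offset": [0,0,-0.1],"angular": [0,0,0]},{"jaw": 255,"offset": [0,0,0],"angular": [0,0,0]}]'

```text
clock: 21.88
ee_pos: [0.5159, 0.1785, 0.0719]
orientation: [88.6, 83.2, 174.5]
ft_force: [0.0, 3.2, 3.2]
gripper_width: 0.0177
```

```bash
python3 look.py side top
```

```text
tcp [0.5159 0.1785 0.0719] stand [-46.2884   1.7707  71.9395] 21.8833 F [0.0216 3.2141 3.2251] approach [-0.1175  0.0113 -0.993 ] jawyaw 85.93780365622509 0.01767471060935615
side 606 yaw,pitch [-2.8437  7.9421] ext [-0.137   0.0524] grip x -0.07751523835880372 
 butt [-89.7576   1.6318  67.857 ] clip [-55.0978   2.1922  63.021 ] saddle [105.8225   4.7942  40.5681]
top 688 yaw,pitch [-3.8969  8.3212] ext [-0.1342  0.0588] grip x -0.07776081912206138 
 butt [-89.5744   1.514   67.8595] clip [-54.943    1.4373  62.7942] saddle [105.8459   1.0811  39.2769]
```

Emit:
step_arm --rows '[{"jaw": 255,"offset": [-0.15,0.01,0],"angular": [0,0,0]},{"jaw": 255,"offset": [-0.15,0.01,0],"angular": [0,0,0]},{"jaw": 255,"offset": [0,0,0],"angular": [0,0,0]}]'

```text
clock: 22.23
ee_pos: [0.5132, 0.1786, 0.0718]
orientation: [88.6, 83.3, 174.6]
ft_force: [1.5, 4.6, 3.4]
gripper_width: 0.0173
```

Emit:
step_arm --rows '[{"jaw": 255,"offset": [-0.1,0.01,0],"angular": [0,0,0]},{"jaw": 255,"offset": [-0.1,0.01,0],"angular": [0,0,0]},{"jaw": 255,"offset": [0,0,0],"angular": [0,0,0]}]'

```text
clock: 22.48
ee_pos: [0.5114, 0.1788, 0.0719]
orientation: [88.6, 83.3, 174.6]
ft_force: [2.9, 4.0, 2.3]
gripper_width: 0.0176
```

Emit:
step_arm --rows '[{"jaw": 255,"offset": [-0.1,0.01,0],"angular": [0,0,0]},{"jaw": 255,"offset": [0,0,0],"angular": [0,0,0]}]'

```text
clock: 22.65
ee_pos: [0.5105, 0.1788, 0.0719]
orientation: [88.7, 83.3, 174.6]
ft_force: [3.0, 4.4, 3.2]
gripper_width: 0.0175
```

Emit:
step_arm --rows '[{"jaw": 255,"offset": [-0.1,0,0],"angular": [0,0,0]},{"jaw": 255,"offset": [0,0,0],"angular": [0,0,0]}]'

```text
clock: 22.82
ee_pos: [0.51, 0.1789, 0.0719]
orientation: [88.6, 83.3, 174.5]
ft_force: [5.4, 4.7, 1.9]
gripper_width: 0.0169
```

Emit:
step_arm --rows '[{"jaw": 255,"offset": [-0.1,0.01,0],"angular": [0,0,0]},{"jaw": 255,"offset": [0,0,0],"angular": [0,0,0]}]'

```text
clock: 22.98
ee_pos: [0.5099, 0.1789, 0.072]
orientation: [88.6, 83.4, 174.5]
ft_force: [6.7, 4.8, -0.7]
gripper_width: 0.0173
```

Emit:
step_arm --rows '[{"jaw": 200,"offset": [0,0,0],"angular": [0,0,0]},{"jaw": 120,"offset": [0,0,0],"angular": [0,0,0]},{"jaw": 80,"offset": [0,0,0],"angular": [0,0,0]},{"jaw": 80,"offset": [0,0,0],"angular": [0,0,0]},{"jaw": 80,"offset": [0,0,1],"angular": [0,0,0]}]'

```text
clock: 23.4
ee_pos: [0.5058, 0.1779, 0.0801]
orientation: [89.9, 83.0, 175.8]
ft_force: [-0.3, 0.5, -0.0]
gripper_width: 0.0588
```

Emit:
step_arm --rows '[{"jaw": 80,"offset": [0,0,2],"angular": [-0.1,-1.7,0]},{"jaw": 80,"offset": [0,0,2],"angular": [-0.1,-1.8,0]},{"jaw": 80,"offset": [0,0,2],"angular": [-0.1,-1.8,0]},{"jaw": 255,"offset": [0,0,1],"angular": [-0.1,-1.6,0]},{"jaw": 255,"offset": [0,0,0],"angular": [0,0,0]}]'

```text
clock: 23.82
ee_pos: [0.5079, 0.1788, 0.1545]
orientation: [-56.4, 89.6, 29.6]
ft_force: [0.8, -0.2, -0.2]
gripper_width: 0.0354
```

```bash
python3 st.py; python3 - <<'E'
from look import *
y=np.radians(-3.77)
for c in ["side","top","wrist"]:
    s=snapshot(c); P=cloud(s); save(s,c+"_laid.png")
    p,d,e,n=fitbar(P,[.562,.1737,.056,y,.12]); m=p[:3]+d*e.mean()
    print(c,n,np.degrees(p[3:]),e,"butt",S2(m-.12*d)*1000,"clip",S2(m-.085*d)*1000,"saddle",S2(m+.0775*d)*1000)
s=cv2.imread("pics/side_laid.png"); cv2.imwrite("pics/side_laid_c.png",cv2.resize(s[120:240,150:350],None,fx=4,fy=4,interpolation=cv2.INTER_CUBIC))
E
```

```text
23.8167 [0.5079 0.1788 0.1545] app [ 0.0062  0.0035 -1.    ] jawyaw 85.96888436018254 [ 11.5348  21.8662 -16.1304  51.6153   0.1267  15.567 ] [ 0.7992 -0.2052 -0.2087] 0.035389821912158184
level rotvec [-0.2017  0.3549  0.    ]
side 709 [-2.5754  7.9411] [-0.1399  0.0473] butt [-94.7454   1.5858  68.081 ] clip [-60.0885   2.3085  63.2455] saddle [100.8182   5.6639  40.7953]
top 920 [-3.2308  8.1547] [-0.0984  0.0676] butt [-82.3869   0.825   66.4345] clip [-47.7423   1.151   61.4699] saddle [113.1075   2.6647  38.4199]
wrist 4558 [-3.5765  8.3883] [-0.1396 -0.003 ] butt [-109.0906    2.5303   69.6646] clip [-74.4653   2.6473  64.5588] saddle [86.2954  3.19   40.8532]
```

View pics/side_laid_c.png

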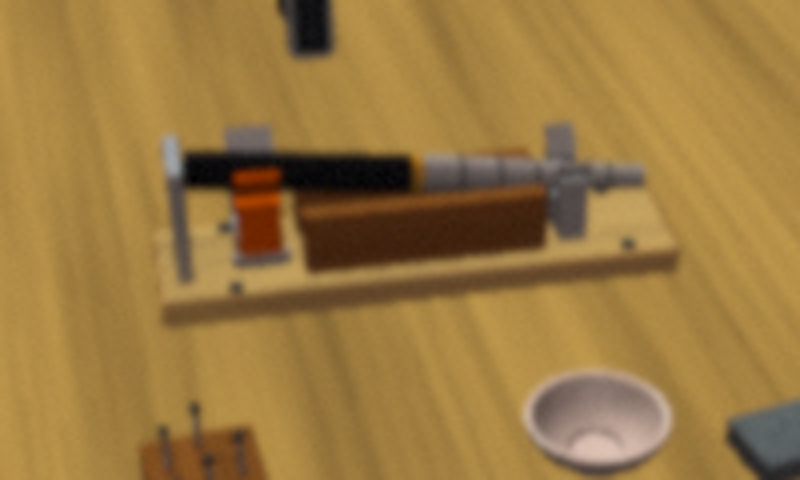

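Emit:
step_arm --rows '[{"jaw": 255,"offset": [0,-0.08,-1],"angular": [-0.2,0.35,0.2]},{"jaw": 255,"offset": [0,0,-2],"angular": [0,0,0]},{"jaw": 255,"offset": [0,0,-2],"angular": [0,0,0]},{"jaw": 255,"offset": [0,0,-0.8],"angular": [0,0,0]},{"jaw": 255,"offset": [0,0,0],"angular": [0,0,0]}]' --force 100

```text
clock: 24.38
ee_pos: [0.5058, 0.1772, 0.0906]
orientation: [102.3, 89.4, -171.6]
ft_force: [0.1, -0.4, 0.3]
gripper_width: 0.0001
```

Emit:
step_arm --rows '[{"jaw": 255,"offset": [0,0,-0.4],"angular": [0,0,0]},{"jaw": 255,"offset": [0,0,-0.3],"angular": [0,0,0]},{"jaw": 255,"offset": [0,0,0],"angular": [0,0,0]}]'

```text
clock: 24.63
ee_pos: [0.5079, 0.1777, 0.0868]
orientation: [100.7, 89.8, -173.2]
ft_force: [0.1, 0.7, 0.0]
gripper_width: -0.0
```

Emit:
step_arm --rows '[{"jaw": 255,"offset": [0,0,-0.2],"angular": [0,0,0]},{"jaw": 255,"offset": [0,0,-0.2],"angular": [0,0,0]},{"jaw": 255,"offset": [0,0,0],"angular": [0,0,0]}]'

```text
clock: 24.88
ee_pos: [0.508, 0.1778, 0.0831]
orientation: [99.1, 89.8, -174.7]
ft_force: [0.3, -0.9, 2.5]
gripper_width: -0.0002
```

Emit:
step_arm --rows '[{"jaw": 255,"offset": [0,0,-0.2],"angular": [0,0,0]},{"jaw": 255,"offset": [0,0,0],"angular": [0,0,0]}]'

```text
clock: 25.05
ee_pos: [0.508, 0.1778, 0.081]
orientation: [98.7, 89.8, -175.1]
ft_force: [0.1, -1.1, 2.9]
gripper_width: -0.0
```

Emit:
step_arm --rows '[{"jaw": 255,"offset": [0,0,-0.2],"angular": [0,0,0]},{"jaw": 255,"offset": [0,0,0],"angular": [0,0,0]}]'

```text
clock: 25.22
ee_pos: [0.5078, 0.1777, 0.0786]
orientation: [99.2, 89.8, -174.7]
ft_force: [0.3, -0.5, 1.2]
gripper_width: 0.0001
```

```bash
python3 - <<'E'
from look import *
y=np.radians(-3.77)
for c in ["side","top","wrist"]:
    s=snapshot(c); P=cloud(s); save(s,c+"_p.png")
    L=S2(P)*1000
    for a,b in [(-118,-100),(-98,-74),(-40,-20),(0,20),(40,60),(100,118)]:
        m=(L[:,0]>a)&(L[:,0]<b)&(abs(L[:,1])<9)&(L[:,2]>46)&(L[:,2]<90)
        if m.sum()>8: print(c,a,b,m.sum(),"top z",np.percentile(L[m,2],90).round(1),"y",np.percentile(L[m,1],[3,97]).round(1))
a=cv2.imread("pics/side_p.png"); b=cv2.imread("pics/wrist_p.png")
a=cv2.resize(a[120:240,150:350],(500,300),interpolation=cv2.INTER_CUBIC); b=cv2.resize(b[40:300,180:400],(254,300)); cv2.imwrite("pics/pc.png",np.hstack([a,b]))
E
```

```text
side -118 -100 87 top z 64.0 y [-8.3  3.1]
side -98 -74 22 top z 64.2 y [-5.9  8.7]
side -40 -20 80 top z 60.3 y [-8.2  4.6]
side 0 20 67 top z 57.5 y [-8.3  3.3]
side 40 60 57 top z 54.6 y [-5.6  6.3]
side 100 118 24 top z 49.9 y [-2.5  4.6]
top -118 -100 101 top z 64.3 y [-8.6  8. ]
top -98 -74 79 top z 63.9 y [-8.3  7.6]
top -40 -20 44 top z 59.8 y [-8.8  2.5]
top 0 20 116 top z 59.2 y [-8.   8.3]
top 40 60 102 top z 56.0 y [-6.5  8.6]
top 100 118 58 top z 51.2 y [-3.8  7.3]
wrist -118 -100 1922 top z 63.5 y [-6.4  8.5]
wrist -98 -74 2484 top z 62.3 y [-8.5  8.4]
wrist 0 20 19 top z 57.9 y [-2.1  2.4]
```

View pics/pc.png

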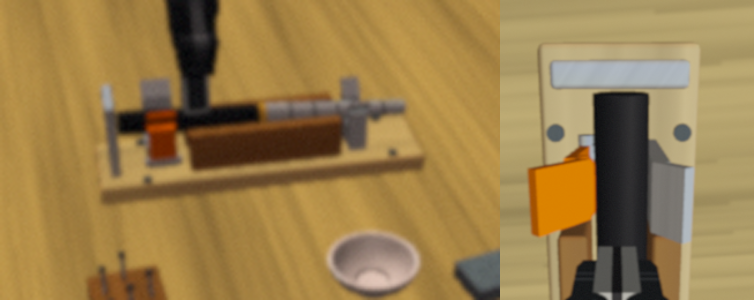

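Emit:
step_arm --rows '[{"jaw": 255,"offset": [0,0,-0.2],"angular": [0,0,0]},{"jaw": 255,"offset": [0,0,0],"angular": [0,0,0]}]'

```text
clock: 25.53
ee_pos: [0.507, 0.1777, 0.0761]
orientation: [98.1, 89.7, -175.7]
ft_force: [0.2, 0.6, 0.3]
gripper_width: 0.0
```

Emit:
step_arm --rows '[{"jaw": 255,"offset": [0,0,-0.2],"angular": [0,0,0]},{"jaw": 255,"offset": [0,0,0],"angular": [0,0,0]}]'

```text
clock: 25.7
ee_pos: [0.5069, 0.1777, 0.0739]
orientation: [99.0, 89.7, -174.8]
ft_force: [0.0, 0.0, -0.7]
gripper_width: 0.0
```

Emit:
step_arm --rows '[{"jaw": 255,"offset": [0,0,-0.2],"angular": [0,0,0]},{"jaw": 255,"offset": [0,0,0],"angular": [0,0,0]}]'

```text
clock: 25.87
ee_pos: [0.5073, 0.1777, 0.0721]
orientation: [98.6, 89.7, -175.2]
ft_force: [-0.2, -0.1, -0.6]
gripper_width: -0.0003
```

Emit:
step_arm --rows '[{"jaw": 255,"offset": [0,0,-0.2],"angular": [0,0,0]},{"jaw": 255,"offset": [0,0,0],"angular": [0,0,0]}]'

```text
clock: 26.03
ee_pos: [0.5075, 0.1779, 0.0716]
orientation: [94.1, 89.8, -179.8]
ft_force: [-4.7, 0.4, 16.3]
gripper_width: 0.0003
```

Emit:
step_arm --rows '[{"jaw": 255,"offset": [0,0,-0.1],"angular": [0,0,0]},{"jaw": 255,"offset": [0,0,0],"angular": [0,0,0]}]'

```text
clock: 26.2
ee_pos: [0.5075, 0.1779, 0.0714]
orientation: [93.0, 89.8, 179.1]
ft_force: [-7.9, -1.7, 27.8]
gripper_width: 0.0003
```

Emit:
step_arm --rows '[{"jaw": 255,"offset": [0,0,1],"angular": [0,0,0]},{"jaw": 255,"offset": [0,0,3],"angular": [0,0,0]},{"jaw": 255,"offset": [0,0,4],"angular": [0,0,0]},{"jaw": 255,"offset": [0,0,3],"angular": [0,0,0]},{"jaw": 255,"offset": [0,0,0],"angular": [0,0,0]}]'

```text
clock: 26.62
ee_pos: [0.5105, 0.1784, 0.1854]
orientation: [-67.3, 89.8, 18.8]
ft_force: [1.5, -0.6, -0.5]
gripper_width: 0.0003
```

```bash
python3 st.py; cat > chk.py <<'E'
from look import *
import sys
t=sys.argv[1]
for c in ["side","top","wrist"]:
    s=snapshot(c); P=cloud(s); save(s,c+t+".png")
    L=S2(P)*1000
    for a,b in [(-118,-100),(-98,-74),(-40,-20),(0,20),(40,60),(100,118)]:
        m=(L[:,0]>a)&(L[:,0]<b)&(abs(L[:,1])<9)&(L[:,2]>46)&(L[:,2]<90)
        if m.sum()>8: print(c,a,b,m.sum(),"top z",np.percentile(L[m,2],90).round(1),"y",np.percentile(L[m,1],[3,97]).round(1))
    m=(L[:,2]>42)&(L[:,2]<60)&(abs(L[:,1])<6)&(L[:,0]>90)&(L[:,0]<150)
    if m.sum()>5: print("tip x",np.percentile(L[m,0],[97,100]))
    R=cut_out(s,"jaw")
    if R: q=S2(cloud(s,R[0]["mask"]))*1000; print("jaw",R[0]["conf"],np.percentile(q,[3,50,97],axis=0).round(1).tolist())
a=cv2.imread(f"pics/side{t}.png"); b=cv2.imread(f"pics/wrist{t}.png")
a=cv2.resize(a[120:240,150:350],(500,300),interpolation=cv2.INTER_CUBIC); b=cv2.resize(b[40:300,180:400],(254,300)); cv2.imwrite(f"pics/c{t}.png",np.hstack([a,b]))
E
python3 chk.py _q
```

```text
26.6167 [0.5105 0.1784 0.1854] app [ 0.004   0.0014 -1.    ] jawyaw 86.15356760421585 [ 11.4997  20.6381 -12.9047  56.2162   0.0309  15.3464] [ 1.4506 -0.6325 -0.5341] 0.0003063028939179054
level rotvec [-0.0783  0.23    0.    ]
side -118 -100 60 top z 55.6 y [-8.5  3.7]
side -98 -74 10 top z 59.1 y [-8.9  2.1]
side -40 -20 59 top z 55.4 y [-7.2  4.3]
side 0 20 56 top z 55.3 y [-7.2  4.8]
side 40 60 49 top z 53.6 y [-5.7  4.1]
side 100 118 33 top z 51.4 y [-3.9  6.3]
tip x [119.1315 119.7722]
jaw 0.78 [[-96.9, -21.1, 26.5], [-85.3, -13.6, 52.7], [-72.0, 14.4, 77.9]]
top -118 -100 99 top z 55.6 y [-8.4  7.9]
top -98 -74 116 top z 58.9 y [-7.8  8.3]
top -40 -20 112 top z 56.2 y [-8.3  8.5]
top 0 20 109 top z 55.9 y [-7.8  8.4]
top 40 60 94 top z 54.4 y [-6.9  7.5]
top 100 118 65 top z 52.2 y [-5.2  6.1]
tip x [121.9167 122.8681]
jaw 0.59 [[22.6, -202.5, 2.8], [52.4, -173.5, 14.7], [80.2, -144.7, 27.3]]
wrist -118 -100 646 top z 54.4 y [-6.9  8.6]
wrist -98 -74 951 top z 62.4 y [-8.6  8.8]
wrist -40 -20 480 top z 54.3 y [-6.3  8.4]
jaw 0.82 [[-96.2, -20.7, 30.8], [-85.9, -12.4, 69.1], [-74.6, -4.1, 77.8]]
```

View pics/c_q.png

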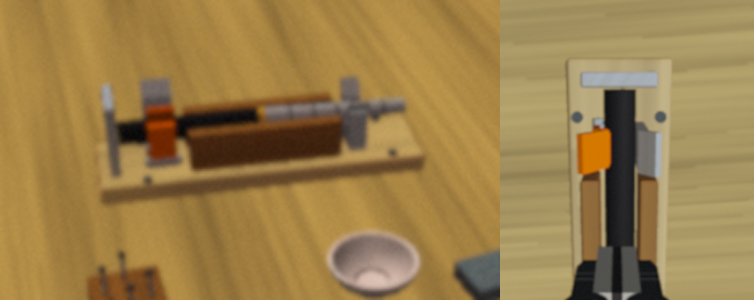

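Emit:
step_arm --rows '[{"jaw": 255,"offset": [1.5,-0.1,0],"angular": [-0.08,0.2,0]},{"jaw": 255,"offset": [2.5,-0.18,0],"angular": [0,0,0]},{"jaw": 255,"offset": [2.9,-0.2,0],"angular": [0,0,0]},{"jaw": 255,"offset": [2.9,-0.22,0],"angular": [0,0,0]},{"jaw": 255,"offset": [2.9,-0.22,0],"angular": [0,0,0]}]'

```text
clock: 27.33
ee_pos: [0.635, 0.1683, 0.1781]
orientation: [105.3, 89.4, -168.5]
ft_force: [0.4, 0.6, 0.1]
gripper_width: 0.0004
```

Emit:
step_arm --rows '[{"jaw": 255,"offset": [2.9,-0.22,0],"angular": [0,0,0]},{"jaw": 255,"offset": [2.5,-0.18,0],"angular": [0,0,0]},{"jaw": 255,"offset": [2,-0.14,0],"angular": [0,0,0]},{"jaw": 255,"offset": [0,0,0],"angular": [0,0,0]},{"jaw": 255,"offset": [0,0,0],"angular": [0,0,0]}]'

```text
clock: 27.75
ee_pos: [0.7082, 0.1627, 0.1771]
orientation: [104.6, 89.4, -169.3]
ft_force: [-0.3, -0.2, -0.3]
gripper_width: -0.0001
```

```bash
python3 st.py; python3 -c "
from look import *
print(S2(get_state()['ee_pos'])*1000)"
```

```text
27.75 [0.7082 0.1627 0.1771] app [-0.0111 -0.0021 -0.9999] jawyaw 86.11225263684358 [ 7.2007 42.467  23.2335 71.4128 -0.0401 11.0896] [-0.2715 -0.2018 -0.3416] -7.206092710870637e-05
level rotvec [ 0.1208 -0.6362  0.    ]
[146.632   -1.3195 177.0825]
```

Emit:
step_arm --rows '[{"jaw": 255,"offset": [0.2,0.12,-2],"angular": [0.1,-0.6,0]},{"jaw": 255,"offset": [0,0,-3.5],"angular": [0,0,0]},{"jaw": 255,"offset": [0,0,-3.5],"angular": [0,0,0]},{"jaw": 255,"offset": [0,0,-2.5],"angular": [0,0,0]},{"jaw": 255,"offset": [0,0,-1],"angular": [0,0,0]}]'

```text
clock: 28.17
ee_pos: [0.7063, 0.1642, 0.0497]
orientation: [103.9, 89.7, -169.9]
ft_force: [-1.5, -0.4, -1.2]
gripper_width: 0.0001
```

Emit:
step_arm --rows '[{"jaw": 255,"offset": [0,0,0],"angular": [0,0,0]},{"jaw": 255,"offset": [-0.4,0.03,0],"angular": [0,0,0]},{"jaw": 255,"offset": [-0.4,0.03,0],"angular": [0,0,0]},{"jaw": 255,"offset": [0,0,0],"angular": [0,0,0]}]'

```text
clock: 28.5
ee_pos: [0.7027, 0.1653, 0.0568]
orientation: [-81.6, 89.7, 4.6]
ft_force: [0.0, -0.3, -0.3]
gripper_width: 0.0003
```

Emit:
step_arm --rows '[{"jaw": 255,"offset": [-0.2,0.01,0],"angular": [0,0,0]},{"jaw": 255,"offset": [-0.2,0.01,0],"angular": [0,0,0]},{"jaw": 255,"offset": [0,0,0],"angular": [0,0,0]}]'

```text
clock: 28.75
ee_pos: [0.6984, 0.1652, 0.0552]
orientation: [-85.4, 89.8, 0.7]
ft_force: [-0.9, -0.8, 0.3]
gripper_width: -0.0002
```

Emit:
step_arm --rows '[{"jaw": 255,"offset": [0,0,-0.4],"angular": [0,0,0]},{"jaw": 255,"offset": [-0.15,0.01,0],"angular": [0,0,0]},{"jaw": 255,"offset": [0,0,0],"angular": [0,0,0]}]'

```text
clock: 29.0
ee_pos: [0.6965, 0.1652, 0.05]
orientation: [-91.7, 89.9, -5.6]
ft_force: [0.8, 0.1, 0.4]
gripper_width: -0.0003
```

Emit:
step_arm --rows '[{"jaw": 255,"offset": [-0.15,0.01,0],"angular": [0,0,0]},{"jaw": 255,"offset": [0,0,0],"angular": [0,0,0]}]'

```text
clock: 29.17
ee_pos: [0.6952, 0.1653, 0.0504]
orientation: [-87.2, 89.9, -1.1]
ft_force: [-0.0, -0.9, 0.3]
gripper_width: 0.0001
```

Emit:
step_arm --rows '[{"jaw": 255,"offset": [-0.15,0.01,0],"angular": [0,0,0]},{"jaw": 255,"offset": [0,0,0],"angular": [0,0,0]}]'

```text
clock: 29.33
ee_pos: [0.6938, 0.1654, 0.0506]
orientation: [-88.1, 89.9, -2.0]
ft_force: [-0.2, 0.2, -0.3]
gripper_width: -0.0004
```

Emit:
step_arm --rows '[{"jaw": 255,"offset": [-0.15,0.01,0],"angular": [0,0,0]},{"jaw": 255,"offset": [0,0,0],"angular": [0,0,0]}]'

```text
clock: 29.5
ee_pos: [0.6933, 0.1655, 0.0509]
orientation: [-87.0, 89.7, -0.8]
ft_force: [3.6, -0.3, -0.3]
gripper_width: -0.0001
```

Emit:
step_arm --rows '[{"jaw": 255,"offset": [-0.1,0.007,0],"angular": [0,0,0]},{"jaw": 255,"offset": [0,0,0],"angular": [0,0,0]}]'

```text
clock: 29.67
ee_pos: [0.6933, 0.1655, 0.0513]
orientation: [-86.5, 89.6, -0.4]
ft_force: [6.0, -0.3, -0.4]
gripper_width: 0.0001
```

Emit:
step_arm --rows '[{"jaw": 255,"offset": [-0.1,0.007,0],"angular": [0,0,0]},{"jaw": 255,"offset": [0,0,0],"angular": [0,0,0]}]'

```text
clock: 29.83
ee_pos: [0.6932, 0.1655, 0.0517]
orientation: [-85.9, 89.5, 0.2]
ft_force: [10.0, -0.6, 0.1]
gripper_width: 0.0001
```

Emit:
step_arm --rows '[{"jaw": 255,"offset": [-0.1,0.007,0],"angular": [0,0,0]},{"jaw": 255,"offset": [0,0,0],"angular": [0,0,0]}]'

```text
clock: 30.0
ee_pos: [0.6932, 0.1656, 0.0521]
orientation: [-85.7, 89.4, 0.4]
ft_force: [12.0, -0.4, -0.4]
gripper_width: 0.0004
```

Emit:
step_arm --rows '[{"jaw": 255,"offset": [-0.1,0.007,0],"angular": [0,0,0]},{"jaw": 255,"offset": [0,0,0],"angular": [0,0,0]}]'

```text
clock: 30.17
ee_pos: [0.6932, 0.1656, 0.0525]
orientation: [-85.5, 89.3, 0.6]
ft_force: [15.1, -1.8, -0.7]
gripper_width: -0.0001
```

Emit:
step_arm --rows '[{"jaw": 255,"offset": [-0.15,0.01,0],"angular": [0,0,0]},{"jaw": 255,"offset": [0,0,0],"angular": [0,0,0]}]'

```text
clock: 30.33
ee_pos: [0.6931, 0.1656, 0.0531]
orientation: [-85.6, 89.2, 0.4]
ft_force: [18.2, -0.8, -1.2]
gripper_width: -0.0001
```

Emit:
step_arm --rows '[{"jaw": 255,"offset": [-0.15,0.01,0],"angular": [0,0,0]},{"jaw": 255,"offset": [0,0,0],"angular": [0,0,0]}]'

```text
clock: 30.5
ee_pos: [0.693, 0.1656, 0.0537]
orientation: [-85.5, 89.0, 0.5]
ft_force: [22.9, -2.0, -0.8]
gripper_width: 0.0002
```

Emit:
step_arm --rows '[{"jaw": 255,"offset": [-0.15,0.01,0],"angular": [0,0,0]},{"jaw": 255,"offset": [0,0,0],"angular": [0,0,0]}]'

```text
clock: 30.67
ee_pos: [0.6929, 0.1657, 0.0544]
orientation: [-85.4, 88.8, 0.6]
ft_force: [27.4, -1.5, -0.3]
gripper_width: -0.0002
```

Emit:
step_arm --rows '[{"jaw": 255,"offset": [-0.15,0.01,0],"angular": [0,0,0]},{"jaw": 255,"offset": [0,0,0],"angular": [0,0,0]}]'

```text
clock: 30.83
ee_pos: [0.6928, 0.1657, 0.055]
orientation: [-85.3, 88.7, 0.7]
ft_force: [30.7, -2.8, -1.6]
gripper_width: 0.0005
```

```bash
python3 chk.py _r; python3 - <<'E'
from look import *
t=get_state()["ee_pos"]; print(S2(t)*1000)
s=snapshot("wrist"); save(s,"wr.png")
for c in ["side","top"]:
    s=snapshot(c); L=S2(cloud(s))*1000
    m=(abs(L[:,1])<5)&(L[:,0]<-105)&(L[:,0]>-135)&(L[:,2]>40)&(L[:,2]<84); h=L[m]
    for a in range(-130,-104,2): 
        k=h[(h[:,0]>=a)&(h[:,0]<a+2)]; print(c,a,len(k),np.percentile(k[:,2],[5,95]).round(1) if len(k) else "")
a=cv2.imread("pics/top_r.png"); cv2.imwrite("pics/top_rc.png",cv2.resize(a[130:300,140:225],None,fx=3.5,fy=3.5,interpolation=cv2.INTER_CUBIC))
E
```

```text
side -118 -100 63 top z 55.8 y [-7.9  4.7]
side -98 -74 10 top z 58.8 y [-8.9 -6.9]
side -40 -20 64 top z 57.0 y [-7.5  4.9]
side 0 20 67 top z 56.7 y [-8.3  5.7]
side 40 60 61 top z 56.1 y [-7.4  4.8]
side 100 118 58 top z 84.8 y [-7.6  8.1]
tip x [123.1798 139.3808]
jaw 0.59 [[-97.3, -20.5, 28.6], [-86.9, -13.8, 51.5], [-75.2, -7.5, 77.4]]
top -118 -100 30 top z 54.2 y [-8.7 -5.1]
top -98 -74 41 top z 60.6 y [-8.5 -1.6]
top -40 -20 83 top z 57.5 y [-8.3  2.5]
top 0 20 114 top z 57.4 y [-8.4  7.6]
top 40 60 101 top z 56.8 y [-6.8  8.4]
top 100 118 63 top z 56.5 y [-4.5  6.7]
tip x [119.1764 121.221 ]
jaw 0.47 [[-93.8, -22.5, 27.4], [-83.3, -15.3, 69.6], [-72.9, -6.3, 79.4]]
wrist 40 60 2912 top z 55.7 y [-4.5  8.6]
wrist 100 118 2344 top z 87.1 y [-8.   8.6]
tip x [119.6024 123.8472]
[131.1045   0.6203  54.9294]
side -130 1 [49.3 49.3]
side -128 2 [81.1 81.3]
side -126 2 [79.5 79.6]
side -124 4 [79.1 80.8]
side -122 4 [54.6 79.9]
side -120 4 [53.6 55.6]
side -118 3 [52.8 54.4]
side -116 6 [47.1 56.4]
side -114 4 [50.5 53.5]
side -112 6 [43. 57.]
side -110 3 [51.8 54.8]
side -108 5 [47.7 55.7]
side -106 2 [43.1 55.9]
top -130 0 
top -128 0 
top -126 0 
top -124 0 
top -122 0 
top -120 0 
top -118 0 
top -116 0 
top -114 0 
top -112 0 
top -110 0 
top -108 0 
top -106 0
```

Emit:
step_arm --rows '[{"jaw": 255,"offset": [0.4,-0.03,-0.1],"angular": [0,0,0]},{"jaw": 255,"offset": [0.5,-0.03,0],"angular": [0,0,0]},{"jaw": 255,"offset": [0.5,-0.03,0],"angular": [0,0,0]},{"jaw": 255,"offset": [0.5,-0.03,0],"angular": [0,0,0]},{"jaw": 255,"offset": [0,0,0],"angular": [0,0,0]}]'

```text
clock: 31.7
ee_pos: [0.7016, 0.1649, 0.049]
orientation: [-89.7, 89.9, -3.6]
ft_force: [-1.4, 0.0, -0.6]
gripper_width: -0.0001
```

```bash
python3 st.py; python3 chk.py _s; python3 - <<'E'
from look import *
s=cv2.imread("pics/side_s.png"); cv2.imwrite("pics/ss.png",cv2.resize(s[125:225,165:335],None,fx=4.5,fy=4.5,interpolation=cv2.INTER_CUBIC))
E
```

```text
31.7 [0.7016 0.1649 0.049 ] app [ 0.0015 -0.0001 -1.    ] jawyaw 86.14159890330534 [ 7.43   46.1937 10.6585 54.3829 -0.016  11.2884] [-1.3563  0.0334 -0.6038] -7.078477830027639e-05
level rotvec [0.0052 0.0833 0.    ]
side -118 -100 62 top z 55.2 y [-7.5  4.2]
side -98 -74 9 top z 61.6 y [-8.8  7.9]
side -40 -20 57 top z 55.3 y [-7.9  4.7]
side 0 20 58 top z 54.9 y [-7.1  5.4]
side 40 60 45 top z 53.5 y [-5.1  4.1]
side 100 118 35 top z 51.7 y [-4.4  4.4]
tip x [130.7331 149.6733]
jaw 0.6 [[-151.3, -222.5, 2.8], [-127.1, -203.7, 27.4], [-102.6, -156.1, 44.2]]
top -40 -20 53 top z 54.9 y [-8.4 -0.9]
top 0 20 82 top z 55.1 y [-8.1  4.3]
top 40 60 95 top z 53.5 y [-6.7  7.8]
top 100 118 61 top z 51.8 y [-4.4  6.6]
tip x [129.0897 129.4816]
jaw 0.42 [[-93.2, -22.2, 29.7], [-82.5, -16.2, 71.5], [-72.5, -8.7, 80.2]]
wrist 40 60 3168 top z 52.8 y [-4.6  8.6]
wrist 100 118 1522 top z 50.7 y [-2.5  8.4]
tip x [127.6953 131.6635]
jaw 0.38 [[38.5, -30.6, 13.8], [74.0, -6.3, 16.2], [126.9, 35.4, 63.8]]
```

View pics/ss.png

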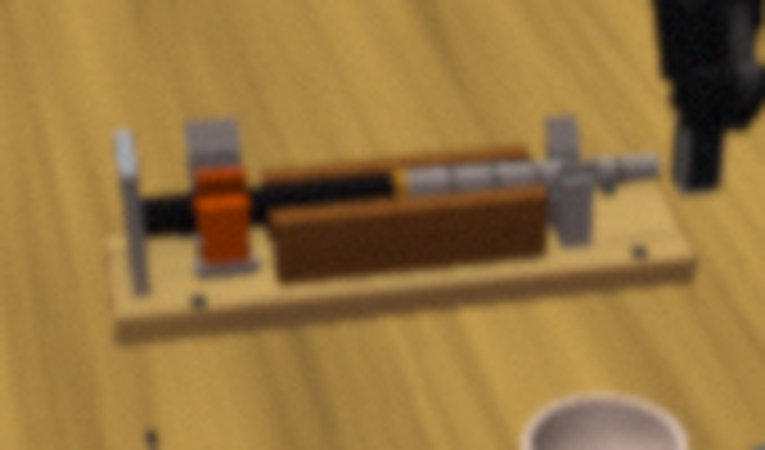

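Emit:
step_arm --rows '[{"jaw": 255,"offset": [-0.35,0.025,0.1],"angular": [0,0,0]},{"jaw": 255,"offset": [-0.35,0.025,0],"angular": [0,0,0]},{"jaw": 255,"offset": [0,0,0],"angular": [0,0,0]}]'

```text
clock: 32.25
ee_pos: [0.6936, 0.1656, 0.0506]
orientation: [-88.4, 89.9, -2.2]
ft_force: [-0.3, -0.3, -0.1]
gripper_width: -0.0001
```

Emit:
step_arm --rows '[{"jaw": 255,"offset": [-0.1,0.007,0],"angular": [0,0,0]},{"jaw": 255,"offset": [0,0,0],"angular": [0,0,0]}]'

```text
clock: 32.42
ee_pos: [0.6934, 0.1656, 0.0507]
orientation: [-86.6, 89.8, -0.5]
ft_force: [0.5, -0.0, -0.3]
gripper_width: -0.0
```

Emit:
step_arm --rows '[{"jaw": 255,"offset": [-0.1,0.007,-0.03],"angular": [0,0,0]},{"jaw": 255,"offset": [0,0,0],"angular": [0,0,0]}]'

```text
clock: 32.58
ee_pos: [0.6933, 0.1656, 0.0506]
orientation: [-86.5, 89.8, -0.3]
ft_force: [2.9, -1.3, 1.3]
gripper_width: -0.0002
```

Emit:
step_arm --rows '[{"jaw": 255,"offset": [-0.1,0.007,-0.04],"angular": [0,0,0]},{"jaw": 255,"offset": [0,0,0],"angular": [0,0,0]}]'

```text
clock: 32.75
ee_pos: [0.6933, 0.1656, 0.0506]
orientation: [-86.0, 89.6, 0.1]
ft_force: [7.2, 0.3, 1.0]
gripper_width: 0.0004
```

Emit:
step_arm --rows '[{"jaw": 255,"offset": [-0.15,0.01,-0.06],"angular": [0,0,0]},{"jaw": 255,"offset": [0,0,0],"angular": [0,0,0]}]'

```text
clock: 32.92
ee_pos: [0.6932, 0.1656, 0.0507]
orientation: [-86.3, 89.5, -0.2]
ft_force: [10.6, -1.4, 0.8]
gripper_width: 0.0001
```

Emit:
step_arm --rows '[{"jaw": 255,"offset": [-0.15,0.01,-0.06],"angular": [0,0,0]},{"jaw": 255,"offset": [0,0,0],"angular": [0,0,0]}]'

```text
clock: 33.08
ee_pos: [0.6932, 0.1656, 0.0507]
orientation: [-85.8, 89.3, 0.3]
ft_force: [14.4, -1.1, 0.8]
gripper_width: 0.0001
```

Emit:
step_arm --rows '[{"jaw": 255,"offset": [-0.15,0.01,-0.06],"angular": [0,0,0]},{"jaw": 255,"offset": [0,0,0],"angular": [0,0,0]}]'

```text
clock: 33.25
ee_pos: [0.693, 0.1657, 0.0507]
orientation: [-85.8, 89.2, 0.3]
ft_force: [18.3, -1.5, 1.8]
gripper_width: 0.0
```

Emit:
step_arm --rows '[{"jaw": 255,"offset": [-0.15,0.01,-0.06],"angular": [0,0,0]},{"jaw": 255,"offset": [0,0,0],"angular": [0,0,0]}]'

```text
clock: 33.42
ee_pos: [0.693, 0.1657, 0.0507]
orientation: [-85.7, 89.0, 0.3]
ft_force: [22.5, -2.2, 1.0]
gripper_width: 0.0
```

```bash
python3 chk.py _t | grep -v jaw
```

```text
side -118 -100 57 top z 55.4 y [-7.8  4.6]
side -98 -74 11 top z 67.1 y [-8.8  8.9]
side -40 -20 60 top z 55.1 y [-6.7  5. ]
side 0 20 58 top z 54.5 y [-7.7  5.9]
side 40 60 49 top z 53.3 y [-5.8  5.6]
side 100 118 51 top z 83.0 y [-8.4  6.8]
tip x [139.5426 140.449 ]
top -118 -100 26 top z 54.6 y [-8.6 -5.1]
top -98 -74 29 top z 61.6 y [-8.9 -2.9]
top -40 -20 78 top z 55.6 y [-8.7  2.5]
top 0 20 109 top z 55.6 y [-8.3  7.9]
top 40 60 92 top z 54.5 y [-6.8  8.1]
top 100 118 65 top z 52.0 y [-5.3  5.8]
tip x [119.7825 121.4418]
wrist 40 60 2986 top z 52.7 y [-4.5  8.5]
wrist 100 118 2279 top z 86.1 y [-8.1  8.6]
tip x [119.7894 123.9101]
```

Emit:
step_arm --rows '[{"jaw": 255,"offset": [0.5,-0.03,0.1],"angular": [0,0,0]},{"jaw": 255,"offset": [0.7,-0.05,0.1],"angular": [0,0,0]},{"jaw": 255,"offset": [0.8,-0.05,0.1],"angular": [0,0,0]},{"jaw": 255,"offset": [0.3,-0.02,1],"angular": [0,0,0]},{"jaw": 255,"offset": [0,0,3],"angular": [0,0,0]}]'

```text
clock: 34.13
ee_pos: [0.7056, 0.164, 0.0863]
orientation: [104.0, 89.7, -169.8]
ft_force: [-1.0, 0.0, -0.2]
gripper_width: 0.0005
```

Emit:
step_arm --rows '[{"jaw": 255,"offset": [0,0,4],"angular": [0,0,0]},{"jaw": 255,"offset": [0,0,3],"angular": [0,0,0]},{"jaw": 255,"offset": [-2,-2,2],"angular": [0,0,0]},{"jaw": 255,"offset": [-3,-2.8,0],"angular": [0,0,0]},{"jaw": 255,"offset": [-2,-2,0],"angular": [0,0,0]}]'

```text
clock: 34.55
ee_pos: [0.637, 0.0957, 0.1823]
orientation: [-91.1, 89.8, -4.9]
ft_force: [0.9, -0.4, -0.4]
gripper_width: 0.0003
```

Emit:
step_arm --rows '[{"jaw": 255,"offset": [-3,-2.8,0],"angular": [0,0,0]},{"jaw": 255,"offset": [-3,-2.8,0],"angular": [0,0,0]},{"jaw": 255,"offset": [-2,-2,0],"angular": [0,0,0]},{"jaw": 255,"offset": [0,0,0],"angular": [0,0,0]}]'

```text
clock: 34.88
ee_pos: [0.5541, 0.0179, 0.181]
orientation: [147.6, 89.9, -126.4]
ft_force: [1.4, -0.8, -0.2]
gripper_width: -0.0002
```

```bash
python3 st.py; python3 chk.py _u; python3 - <<'E'
from look import *
for c in ["side","top"]:
    s=snapshot(c)
    P=cloud(s); p,d,e,n=fitbar(P,[.562,.1737,.045,np.radians(-3.77),0]); m=p[:3]+d*e.mean()
    print(c,n,np.degrees(p[3:]),e,"butt",S2(m-.12*d)*1000,"clip",S2(m-.085*d)*1000,"saddle",S2(m+.0775*d)*1000)
    for o in ["bur_block","dish","brush"]:
        b=boxes_of(s,o); print(o,b[0]["centre"] if b else None)
a=cv2.imread("pics/side_u.png")[125:225,165:335]; b=cv2.imread("pics/top_u.png")[138:298,145:215]
cv2.imwrite("pics/uu.png",np.hstack([cv2.resize(a,(595,350),interpolation=cv2.INTER_CUBIC),cv2.resize(b,(153,350),interpolation=cv2.INTER_CUBIC)]))
E
```

```text
34.8833 [0.5541 0.0179 0.181 ] app [-0.0006 -0.0009 -1.    ] jawyaw 85.99064588758081 [ -5.6758  22.4577 -10.8343  56.74    -0.0539  -1.6664] [ 1.3789 -0.833  -0.1942] -0.0001940727566537387
level rotvec [ 0.0505 -0.0372  0.    ]
side -118 -100 63 top z 55.3 y [-8.2  4.6]
side -98 -74 9 top z 58.1 y [-8.5  3.1]
side -40 -20 56 top z 55.6 y [-8.   5.8]
side 0 20 57 top z 54.7 y [-7.5  6.7]
side 40 60 47 top z 53.7 y [-6.6  3.3]
side 100 118 35 top z 51.2 y [-4.7  4.7]
tip x [118.1547 118.7926]
jaw 0.69 [[-97.2, -21.0, 28.0], [-86.3, -13.8, 52.3], [-75.0, 3.1, 78.2]]
wrist -118 -100 946 top z 54.5 y [-7.  8.]
wrist -98 -74 627 top z 55.4 y [-7.4  8.4]
wrist -40 -20 798 top z 54.4 y [-7.   7.9]
wrist 0 20 684 top z 54.1 y [-6.6  8. ]
wrist 40 60 520 top z 52.8 y [-5.4  8. ]
wrist 100 118 293 top z 50.8 y [-3.4  7.2]
tip x [118.9737 120.9304]
jaw 0.82 [[-95.6, -20.4, 28.0], [-85.1, -13.8, 53.8], [-74.2, -4.7, 77.8]]
side 414 [-2.9605  1.7467] [-0.1262  0.0134] butt [-71.2787   4.2098  48.4691] clip [-36.2984   4.7041  47.4023] saddle [126.1098   6.9988  42.4492]
bur_block [0.4255, -0.021
[... 194 characters left out ...]
ax(p),np.percentile(x,[.3,99.7]),len(M)
                   ~~~~~~~~~~~~~^^^^^^^^^^^^^
    return _quantile_unchecked(
        a, q, axis, out, overwrite_input, method, keepdims, weights)
    return _ureduce(a,
                    func=_quantile_ureduce_func,
    ...<5 lines>...
                    overwrite_input=overwrite_input,
                    method=method)
    r = func(a, **kwargs)
    result = _quantile(arr,
                       quantiles=q,
    ...<2 lines>...
                       out=out,
                       weights=wgt)
    slices_having_nans = np.isnan(arr[-1, ...])
                                  ~~~^^^^^^^^^
IndexError: index -1 is out of bounds for axis 0 with size 0
```

```bash
python3 -c "
from workcell import *
print(close_job())"
```

```text
the job is handed in; nothing more can be done
None
```

The mandrel is in the bench stand: butt at the stop plate, taper in the saddle, and the orange jaw shut over the grip. I handed the job in with the arm well clear, at about 35 s of the 58 s allowed. No verdict comes back.

**How it went**
- **Regrasp:** on the first carry the last joint reached its range limit. I put the mandrel back on the cradle, turned the gripper half a turn and took it again. My first turn went the wrong way and swung the empty arm round towards its base; it touched nothing that I could tell.
- **Laying and pressing:** I laid it tilted, felt the stop at about 7 N, released it, and pressed the grip down with closed fingers. The peak reading was 28 N.
- **Feeling for the stop:** I pushed on the tip with the closed fingers. The first push, to 31 N, dragged the tip up about 4 mm. I backed off, it dropped back, and I repeated the push level to 22 N.

**Last checks**
- **Height:** the grip's top stands about 55 mm above the bench along its length, which is the home height.
- **Jaw:** the nose reads as shut and over the bar.
- **Stop:** the level push met firm resistance at once and gave only about 0.4 mm, most of it probably the tool tilting. The tip then read about 120 mm from the stand's middle, to within roughly 1 mm, so contact rests on feel rather than sight.

**What failed or disagreed**
- **Jaw force:** the bar passed the jaw with only about 3 N showing at my readings, not the expected 15 to 25 N. The peak may have fallen between readings.
- **Final picture:** the last script stopped on a failed top-view fit because the arm hid the stand, so I never viewed a final picture. The side-view bar fit also gave unusable numbers.
- **Bystanders:** the side-view positions of the bur block, dish and brush differ from the first top view by up to 15 mm. The two cameras see different faces of them, and I felt no contact, but I did not confirm them independently.

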